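Load the full tins and spring the keeper bar into the carrier

ROBOT

A 7-joint arm with a two-finger parallel gripper is mounted at the origin on the work surface. World frame = base frame: x ahead of the robot, y to its left, z up, the work surface at z = 0. Lengths are in m, angles in rad, forces in N, time in s.
With the tool pointing down it reaches from about 0.425 to 0.95 m from the base axis. Payload 4.7 kg.
Tool frame: the origin (TCP) lies midway between the tips of the shut fingers; the grasp point (between the pads) lies 19 mm behind it (grip_depth is the distance from the TCP to the grasp point, in m); z points along the fingers, y is the line along which they close (so a half turn about z gives the same grasp; the last joint's range is limited). The gripper opens to 85 mm and grips with 20 to 120 N. Pads are 22 mm wide; open, the fingers measure 114 mm over their backs; the gripper's body (76 mm by 85 mm) begins 54 mm behind the grasp point. The pads swing forward as they close: fully open they stand 13 mm farther back than shut.
Start: joints at [-1.151, 0.469, -0.049, 1.532, 0.024, 1.141, -0.082], TCP at [0.293, 0.608, 0.231] pointing down, gripper open.
Joint ranges: [-2.59, 2.59], [-0.33, 1.99], [-1.39, 1.29], [0.1, 2.45], [-1.04, 4.18], [0.21, 1.99], [-2.66, 2.66]. Speed limits (rad/s): [2.57, 2.57, 3.14, 3.14, 3.14, 3.14, 3.14].

INTERFACE

Orientations are given as a unit quaternion [w, x, y, z].
In Python, from workcell import get_state, snapshot, sign_off, grip_depth gives the robot as it stands.
- The arm moves only by the tool send_rows, never from a script. Its argument "plan" is a list of rows, each a list of 4 numbers: the shift along the tool's x, y, z in mm, then the turn about the tool's z in rad. A call has 1 to 10 rows; each row shifts and turns the commanded pose from where the row before left it, along the tool's axes as they then stand; what a row does not reach is not made up. A row lasts 1/8 s, in which the tool goes at most 62.5 mm and 10.7 degrees, less where a joint would pass 70% of its speed; a pose out of reach is approached as far as the arm can. A call is refused whole if a number of a shift passes 62.5 or a number of a turn 0.188, either way. A call with a gripper value outside its range is refused whole. "grip" is the closure, from 0 (fully open) to 1 (shut), set as the call begins (left out, the last holds). The fingers move at their own pace and stop on an object; "squeeze" is the grip in N (left out, the last holds). Time passes only in rows, so rows that do not move let the fingers close. It gives the time, the measured TCP pose, the force, the opening and the grip force at its end, in the units of the state.
- get_state(): the state, without advancing time (a new reading comes with each control period).
- snapshot(name): name is "scene" or "top"; returns a dict with "pixels" (400x640x3 uint8, blue, green, red), "range_z" (400x640 float32, m along the optical axis (not along the pixel's ray), 0 where there is no reading), "fx", "fy", "cx", "cy" (pixels), "distortion" ([k1, k2, p1, p2, k3] as OpenCV has them; the pictures are not rectified), "xyz" and "orientation" of the camera in the world. Camera axes: x right, y down, z forward; pixel columns grow to the right and rows downward; lengths in m; the calibration is good to about 2 mm. A picture is of the moment at which its call begins.
- sign_off(): hands the job in; it is judged then, once.
The state is a dict: "t": time; "q": joint angles; "dq": joint speeds; "joint_torque": joint torques, N m; "position": TCP position; "tool_rot": TCP orientation; "ft_force": force on the tool from outside, world axes, zero at the start; "wrist_torque": the same for the moment, N m; "grip_width": finger opening in m; "grip_force": force on a finger pad.
Only numpy, scipy, OpenCV 4.12 (cv2) and the standard library are available. Lean on these libraries where they do the work, as an engineer would, in place of code of your own. Each camera call takes 0.05 s, during which the arm holds its last target. There are 200 camera calls.

TASK

Pack the glaze carrier: the closed tins on the mat look alike, so heft each one; stand the full (heavy) tins upright in the pockets of the carrier and the empty (light) ones upright in the grey tray. Once all are sorted, pinch the two tabs of the sprung keeper bar together, lower it over the tins on to the ledges between the carrier's two cheeks and let it spring out, so that both its pins sit fully home in the recesses. Leave the other things on the table where they are.

Things in the scene. Friction and masses are not known exactly. Their poses are not given: they have to be found in the camera images.
- carrier: fixed plywood carrier, long side along its y axis; origin on the table under its centre, z up. Three pockets, 70 mm (y) by 74 mm (x), centres at y = +76, 0, -76 mm, floor 6 mm above the table, walls and dividers up to 22 mm; at each end an upright cheek 92 mm tall, 86 mm wide (x), inner faces at y = +130 and -130 mm. A tin in a pocket tops out at 58 mm, under the bar's place
- tray: fixed grey plastic tray for the empties, 95 mm (x) by 250 mm (y), walls 5 mm thick and 12 mm high, inner floor 5 mm above the table; origin on the table under its centre. Room for three tins side by side along y (at -78, 0 and +78 mm)
- mat: thin flat wood-coloured mat, 200 mm (x) by 300 mm (y), under 1 mm thick, fixed; origin at its centre on the table; the tins start on it, standing at table height
- bar: loose sprung keeper bar, 260 g: aluminium, 250 mm long (its y axis), 24 mm wide, 16 mm tall, origin at the centre of its underside, z up, lying with its two pinch tabs up. Squeezing the tabs from 66 mm over their outer faces to 38 mm draws both pins in; carried so, the bar fits between the carrier's cheeks, either way round
- pin_a (a point): tip of the steel pin (8 mm in diameter) at the + y end of the keeper bar, on the bar's length axis, 8 mm above the bar's underside; 140 mm from the bar's centre when free, 126 mm when fully drawn in. It moves together with the pinch tab a
- pin_b (a point): tip of the steel pin (8 mm in diameter) at the - y end of the keeper bar, on the bar's length axis, 8 mm above the bar's underside; 140 mm from the bar's centre when free, 126 mm when fully drawn in. It moves together with the pinch tab b
- tab_a (a point): centre of the outer face of the black pinch tab a of the bar, 33 mm from the bar's centre towards its + y when free; tab 22 mm wide (bar x), 5 mm thick, from 17 to 59 mm above the bar's underside (this point at 42 mm). Pushed 14 mm towards the bar's centre it draws pin a in against a spring (4 N, rising to 11 N); let go, it springs back
- tab_b (a point): centre of the outer face of the black pinch tab b of the bar, 33 mm from the bar's centre towards its - y when free; tab 22 mm wide (bar x), 5 mm thick, from 17 to 59 mm above the bar's underside (this point at 42 mm). Pushed 14 mm towards the bar's centre it draws pin b in against a spring (4 N, rising to 11 N); let go, it springs back
- plunger_a (a joint): how far tab and pin a are pushed in towards the bar's centre: 0 free, 0.014 m fully in, about 0.002 when seated in the carrier
- plunger_b (a joint): how far tab and pin b are pushed in towards the bar's centre: 0 free, 0.014 m fully in, about 0.002 when seated in the carrier
- recess_left (a point): centre of the bottom of the blind recess in the carrier's +y cheek, 76 mm above the table, 138 mm from the carrier's centre; it opens towards the other cheek, 8 mm deep, 18 mm wide (carrier x), 16 mm tall. Below it an aluminium ledge juts 14 mm inwards, top at 68 mm: the bar lowered on to both ledges has its pins level with the recesses
- recess_right (a point): centre of the bottom of the blind recess in the carrier's -y cheek, 76 mm above the table, 138 mm from the carrier's centre; it opens towards the other cheek, 8 mm deep, 18 mm wide (carrier x), 16 mm tall. Below it an aluminium ledge juts 14 mm inwards, top at 68 mm: the bar lowered on to both ledges has its pins level with the recesses
- tin_a: closed white plastic tin with a grey lid, upright cylinder 60 mm in diameter, 52 mm high, origin at the centre of its underside, z up. All tins look alike; a full one weighs 280 to 360 g, an empty one 70 to 90 g. Only 4 to 6 of the six are there (None: absent); they start upright on the mat, in any order; how many are full varies, one to three
- tin_b: closed white plastic tin with a grey lid, upright cylinder 60 mm in diameter, 52 mm high, origin at the centre of its underside, z up. All tins look alike; a full one weighs 280 to 360 g, an empty one 70 to 90 g. Only 4 to 6 of the six are there (None: absent); they start upright on the mat, in any order; how many are full varies, one to three
- tin_c: closed white plastic tin with a grey lid, upright cylinder 60 mm in diameter, 52 mm high, origin at the centre of its underside, z up. All tins look alike; a full one weighs 280 to 360 g, an empty one 70 to 90 g. Only 4 to 6 of the six are there (None: absent); they start upright on the mat, in any order; how many are full varies, one to three
- tin_d: closed white plastic tin with a grey lid, upright cylinder 60 mm in diameter, 52 mm high, origin at the centre of its underside, z up. All tins look alike; a full one weighs 280 to 360 g, an empty one 70 to 90 g. Only 4 to 6 of the six are there (None: absent); they start upright on the mat, in any order; how many are full varies, one to three
- tin_e: closed white plastic tin with a grey lid, upright cylinder 60 mm in diameter, 52 mm high, origin at the centre of its underside, z up. All tins look alike; a full one weighs 280 to 360 g, an empty one 70 to 90 g. Only 4 to 6 of the six are there (None: absent); they start upright on the mat, in any order; how many are full varies, one to three
- tin_f: closed white plastic tin with a grey lid, upright cylinder 60 mm in diameter, 52 mm high, origin at the centre of its underside, z up. All tins look alike; a full one weighs 280 to 360 g, an empty one 70 to 90 g. Only 4 to 6 of the six are there (None: absent); they start upright on the mat, in any order; how many are full varies, one to three
- sponge: bystander: yellow sponge, 65 x 45 x 28 mm, loose
- rib: bystander: wooden rib, 90 x 50 x 6 mm, loose
- cup: bystander: clear plastic cup, 70 mm in diameter, 70 mm high, loose
- brush: bystander: brush 200 mm long, lying, loose
There are look-alikes about, which are no part of the job. What is shaped like the tin_b but blue or purple is not meant.

How it is judged:
On the way, in this order (a step that is already met when the one before it is completed fails the run):
1. all the full tins stand in the carrier's pockets and all the empty ones in the tray ((((x of tin_a in the frame of carrier between -0.02 and 0.02 m and y of tin_a in the frame of carrier between -0.1 and 0.1 m and z of tin_a in the frame of carrier between -0.011 and 0.011 m and angle between tin_a's own z axis and vertical below 0.12 rad) and contact force between tin_a and carrier above 2 N) or ((x of tin_a in the frame of tray between -0.045 and 0.045 m and y of tin_a in the frame of tray between -0.12 and 0.12 m and z of tin_a in the frame of tray between -0.011 and 0.011 m and angle between tin_a's own z axis and vertical below 0.12 rad) and contact force between tin_a and tray below 2 N)) and (((x of tin_b in the frame of carrier between -0.02 and 0.02 m and y of tin_b in the frame of carrier between -0.1 and 0.1 m and z of tin_b in the frame of carrier between -0.011 and 0.011 m and angle between tin_b's own z axis and vertical below 0.12 rad) and contact force between tin_b and carrier above 2 N) or ((x of tin_b in the frame of tray between -0.045 and 0.045 m and y of tin_b in the frame of tray between -0.12 and 0.12 m and z of tin_b in the frame of tray between -0.011 and 0.011 m and angle between tin_b's own z axis and vertical below 0.12 rad) and contact force between tin_b and tray below 2 N)) and (((x of tin_c in the frame of carrier between -0.02 and 0.02 m and y of tin_c in the frame of carrier between -0.1 and 0.1 m and z of tin_c in the frame of carrier between -0.011 and 0.011 m and angle between tin_c's own z axis and vertical below 0.12 rad) and contact force between tin_c and carrier above 2 N) or ((x of tin_c in the frame of tray between -0.045 and 0.045 m and y of tin_c in the frame of tray between -0.12 and 0.12 m and z of tin_c in the frame of tray between -0.011 and 0.011 m and angle between tin_c's own z axis and vertical below 0.12 rad) and contact force between tin_c and tray below 2 N)) and (((x of tin_d in the frame of carrier between -0.02 and 0.02 m and y of tin_d in the frame of carrier between -0.1 and 0.1 m and z of tin_d in the frame of carrier between -0.011 and 0.011 m and angle between tin_d's own z axis and vertical below 0.12 rad) and contact force between tin_d and carrier above 2 N) or ((x of tin_d in the frame of tray between -0.045 and 0.045 m and y of tin_d in the frame of tray between -0.12 and 0.12 m and z of tin_d in the frame of tray between -0.011 and 0.011 m and angle between tin_d's own z axis and vertical below 0.12 rad) and contact force between tin_d and tray below 2 N)) and (((x of tin_e in the frame of carrier between -0.02 and 0.02 m and y of tin_e in the frame of carrier between -0.1 and 0.1 m and z of tin_e in the frame of carrier between -0.011 and 0.011 m and angle between tin_e's own z axis and vertical below 0.12 rad) and contact force between tin_e and carrier above 2 N) or ((x of tin_e in the frame of tray between -0.045 and 0.045 m and y of tin_e in the frame of tray between -0.12 and 0.12 m and z of tin_e in the frame of tray between -0.011 and 0.011 m and angle between tin_e's own z axis and vertical below 0.12 rad) and contact force between tin_e and tray below 2 N)) and (((x of tin_f in the frame of carrier between -0.02 and 0.02 m and y of tin_f in the frame of carrier between -0.1 and 0.1 m and z of tin_f in the frame of carrier between -0.011 and 0.011 m and angle between tin_f's own z axis and vertical below 0.12 rad) and contact force between tin_f and carrier above 2 N) or ((x of tin_f in the frame of tray between -0.045 and 0.045 m and y of tin_f in the frame of tray between -0.12 and 0.12 m and z of tin_f in the frame of tray between -0.011 and 0.011 m and angle between tin_f's own z axis and vertical below 0.12 rad) and contact force between tin_f and tray below 2 N))), for 0.2 s.
2. then the keeper bar sits between the cheeks with both pins in the recesses (((distance between pin_a and recess_left below 0.0075 m and distance between pin_b and recess_right below 0.0075 m) or (distance between pin_b and recess_left below 0.0075 m and distance between pin_a and recess_right below 0.0075 m))), for 0.2 s.
At the end, for the whole second after the job is handed in: Every tin that weighs more than 2 N stands upright (within 0.12 rad) on the floor of a carrier pocket and every lighter one upright on the floor of the tray; both pin tips of the keeper bar lie within 7.5 mm of the bottom centres of the two recesses, one in each; all at rest (all of step 1 and ((distance between pin_a and recess_left below 0.0075 m and distance between pin_b and recess_right below 0.0075 m) or (distance between pin_b and recess_left below 0.0075 m and distance between pin_a and recess_right below 0.0075 m)) and linear speed of each of tin_a, tin_b, tin_c, tin_d, tin_e, tin_f, bar below 0.02 m/s); the robot touches nothing.
It fails at once if a bystander (sponge, rib, cup, brush) is moved by more than 6 cm (distance of any of sponge, rib, cup, brush from where it was at the start of the episode above 0.06 m).
Of tin_a, tin_b, tin_c, tin_d, tin_e, tin_f only 4 to 6 are there at a start; the rules pass over those that are not, and their reading is None.
At some moment in a run one of tin_a, tin_b, tin_c, tin_d, tin_e, tin_f, bar may be knocked a few centimetres aside while the robot is not near it.
It also fails if it takes over 208 s, if anything falls off the work surface, if the arm or the gripper's body presses on something with over 40 N, if the wrist force passes 120 N, or if a joint passes its speed limit or range.

## Working session

There is one attempt and no reset: what is moved stays moved. The work goes in short steps, Python scripts to look and compute and a tool call to move; the robot and the scene stay as the last step left them, time stands still between calls to the robot, and variables do not carry over. Pictures are saved under pics/ and viewed, at most 14 in all, crops included, and the job is handed in when it is done.

Besides the shell and the picture viewer there is one more tool, called by a JSON object that holds its "fn" and its "kwargs". send_rows: Moves the arm, as the interface text tells. Its arguments: {"type":"object","properties":{"plan":{"type":"array","items":{"type":"array","items":{"type":"number"}}},"grip":{"type":"number"},"squeeze":{"type":"number"}},"required":["plan"]}

```bash
ls; mkdir -p pics
cat > h.py <<'E'
import numpy as np, cv2
from scipy.spatial.transform import Rotation as R
from workcell import get_state, snapshot, sign_off, grip_depth
def rot(q): return R.from_quat([q[1],q[2],q[3],q[0]]).as_matrix()
def cam(s):
    K=np.array([[s['fx'],0,s['cx']],[0,s['fy'],s['cy']],[0,0,1.]]); return K,np.array(s['distortion'],float),rot(s['orientation']),np.array(s['xyz'],float)
def plane(s,uv,z):
    K,D,Rm,t=cam(s); n=cv2.undistortPoints(np.array(uv,float).reshape(-1,1,2),K,D).reshape(-1,2)
    d=np.c_[n,np.ones(len(n))]@Rm.T; return t+d*((z-t[2])/d[:,2])[:,None]
def cloud(s):
    K,D,Rm,t=cam(s); v,u=np.mgrid[0:400,0:640]
    n=cv2.undistortPoints(np.c_[u.ravel(),v.ravel()].astype(float).reshape(-1,1,2),K,D).reshape(-1,2)
    return ((np.c_[n,np.ones(len(n))]*s['range_z'].reshape(-1,1))@Rm.T+t).reshape(400,640,3)
E
python3 - <<'E'
from h import *
s=get_state(); print({k:np.round(v,3) for k,v in s.items()},grip_depth)
for n in('top','scene'):
    s=snapshot(n); cv2.imwrite(f'pics/{n}0.png',s['pixels']); print(n,s['xyz'],rot(s['orientation']).round(2).tolist(),s['fx'])
E
```

```text
pics
{'t': np.float64(0.0), 'q': array([-1.151,  0.469, -0.049,  1.534,  0.024,  1.141, -0.082]), 'dq': array([ 0.   ,  0.   ,  0.002, -0.001, -0.   , -0.   ,  0.   ]), 'joint_torque': array([ 1.0000e-03, -5.1030e+01, -4.7000e-02, -2.3772e+01,  1.1000e-02,
        7.0000e-03, -0.0000e+00]), 'position': array([0.293, 0.608, 0.23 ]), 'tool_rot': array([-0.   ,  0.223,  0.975, -0.001]), 'ft_force': array([ 0.16 , -0.533,  0.254]), 'wrist_torque': array([-0.022,  0.023,  0.053]), 'grip_force': np.float64(0.0), 'grip_width': np.float64(0.086)} 0.0187
top [ 0.36235097 -0.02193606  1.532378  ] [[-0.01, -0.99, 0.11], [-1.0, 0.01, 0.02], [-0.03, -0.11, -0.99]] 511.1879545270482
scene [ 1.02196956 -0.73857884  0.74996633] [[0.82, 0.34, -0.46], [0.57, -0.5, 0.65], [-0.01, -0.8, -0.6]] 363.66711394814644
```

View pics/top0.png

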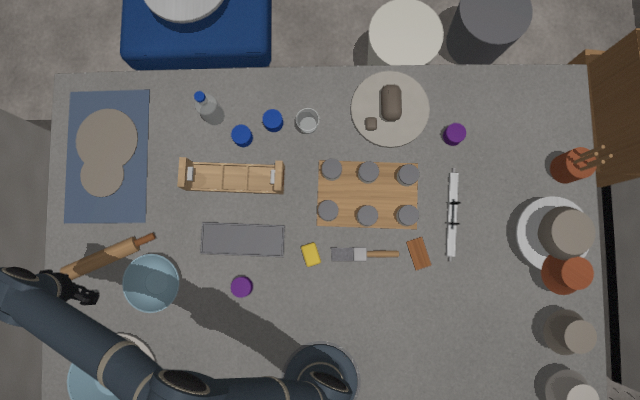

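View pics/scene0.png

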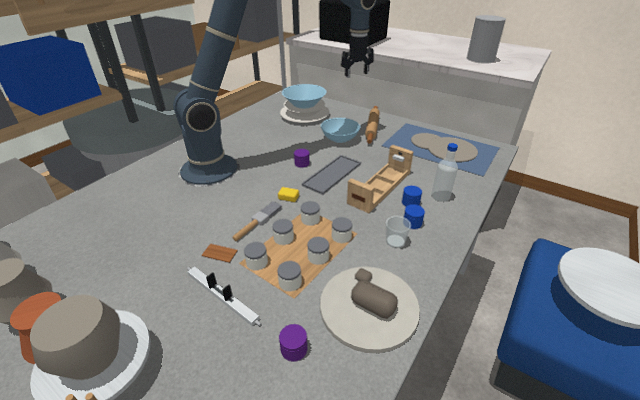

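The top view shows six tins on the mat, near (331,169), (369,172), (407,175), (328,211), (367,216) and (407,215). The carrier is at (231,177), the tray at (242,239) and the bar at (453,214), lying across the carrier direction. Next I measure their poses.

```bash
cat > m.py <<'E'
from h import *
s=snapshot('top'); P=cloud(s); z=P[...,2]; bgr=s['pixels'].astype(int); hsv=cv2.cvtColor(s['pixels'],cv2.COLOR_BGR2HSV)
def comps(m,amin,box):
    M=np.zeros((400,640),np.uint8); u0,u1,v0,v1=box; M[v0:v1,u0:u1]=m[v0:v1,u0:u1]
    c,_=cv2.findContours(M,cv2.RETR_EXTERNAL,cv2.CHAIN_APPROX_NONE)
    return [k.reshape(-1,2) for k in c if cv2.contourArea(k)>=amin]
def rect(c,zz):
    w=plane(s,c,zz)[:,:2]; (cx,cy),(a,b),th=cv2.minAreaRect((w*1000).astype(np.float32)); 
    if a<b: a,b,th=b,a,th-90
    return np.round([cx,cy,a,b,(th+90)%180-90],1)
print('zhist table',np.median(z[250:260,120:300]))
for c in comps((z>.040)&(z<.07),150,(310,430,145,235)):
    print('tin',rect(c,.052), 'z',np.median(z[c[:,1],c[:,0]]).round(3), c.mean(0).round(1))
for c in comps(z>.075,20,(170,295,145,205)): print('cheek',rect(c,.092),c.mean(0).round(1))
for c in comps((z>.012),300,(170,295,145,205)): print('carrier',rect(c,.02),c.mean(0).round(1))
b=np.median(bgr[230:250,215:270].reshape(-1,3),axis=0); t=np.median(bgr[262:275,200:280].reshape(-1,3),axis=0); print(b,t)
g=bgr.mean(2)
for c in comps(g<(b.mean()+t.mean())/2,800,(190,297,212,262)): print('tray',rect(c,.012),c.mean(0).round(1))
for c in comps(hsv[...,2]>185,10,(435,475,160,270)): print('bar',rect(c,.016),c.mean(0).round(1))
for c in comps((z>.035),5,(435,475,160,270)): print('tabs',rect(c,.059),c.mean(0).round(1))
E
python3 m.py
python3 - <<'E'
import cv2
i=cv2.imread('pics/top0.png'); a=cv2.resize(i[145:265,170:300],None,fx=4,fy=4,interpolation=2); b=cv2.resize(i[145:265,430:480],None,fx=4,fy=4,interpolation=2)
cv2.imwrite('pics/c.png',cv2.hconcat([a,b]))
E
```

```text
zhist table 0.003061178665998976
tin [ 480.3 -258.3   58.    57.1  -46.2] z 0.051 [408.  214.9]
tin [ 481.7 -139.5   57.8   57.3  -45.9] z 0.052 [367.1 215.1]
tin [497.5 -25.1  58.4  55.3  -0.7] z 0.052 [327.7 209.8]
tin [ 600.6 -261.9   59.4   58.6   -1.6] z 0.052 [408. 174.]
tin [ 610.1 -145.8   58.7   56.   -45.7] z 0.051 [368.3 171.2]
tin [621.1 -38.3  59.5  55.7  -0.7] z 0.052 [331.4 168.4]
cheek [593.3 116.   86.7  21.5  -2.4] [277.7 175.7]
cheek [608.7 392.8  88.   26.5  -2.2] [182.1 172.3]
carrier [608.6 266.5 322.3 100.4  86.7] [231.  176.2]
[117. 114. 115.] [123. 126. 128.]
tray [417.7 231.1 257.1 100.5  87.3] [242.3 239.1]
tabs [ 453.5 -390.8   20.3    2.9   89.3] [454.5 223.5]
tabs [ 512.9 -394.5   23.3    5.8   89.3] [455.2 202.6]
```

View pics/c.png

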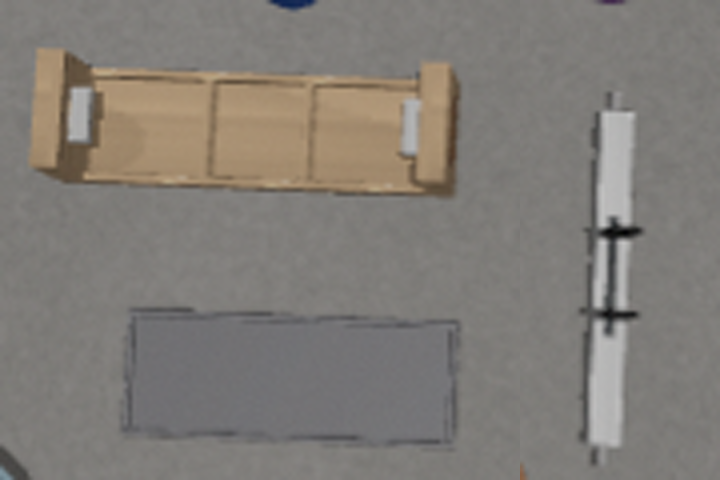

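The crop shows the carrier and tray nearly parallel, both yawed about -3°. The bar is at right angles to them, with its black tabs up. First I turn the tool so the fingers close along the carrier's x axis.

{"fn": "send_rows", "kwargs": {"plan": [[0,0,0,0.167],[0,0,0,0.167],[0,0,0,0.167],[0,0,0,0.167],[0,0,0,0.167],[0,0,0,0.167],[0,0,0,0.168],[0,0,0,0]], "grip": 0, "squeeze": 35}}

```text
t: 1.15
position: [0.2926, 0.6081, 0.2309]
tool_rot: [0.0, 0.723, 0.691, -0.0]
ft_force: [0.4, -0.6, 0.3]
grip_width: 0.0853
grip_force: 0.0
```

```bash
cat > go.py <<'E'
import sys
from h import *
# args: x y z(mm) triples -> shifts in tool axes from the previous point (first: measured pose)
s=get_state(); p=np.array(s['position'])*1000; Rm=rot(s['tool_rot'])
print('t',round(float(s['t']),2),'pos',p.round(1),'yang',np.degrees(np.arctan2(Rm[1,1],Rm[0,1])).round(2),'tilt',Rm[2].round(3),'F',np.round(s['ft_force'],2),'w',round(float(s['grip_width']),4),'gf',round(float(s['grip_force']),1),'q7',np.round(s['q'][6],2))
a=np.array(sys.argv[1:],float).reshape(-1,3)
for t in a:
    d=Rm.T@(t-p); n=max(1,int(np.ceil(np.abs(d).max()/60))); print(t,'shift',d.round(1),'rows',n,'each',(d/n).round(1)); p=t
E
python3 go.py 621 -38 140 621 -38 20
```

```text
t 1.15 pos [292.6 608.1 230.9] yang -2.62 tilt [-0.001  0.    -1.   ] F [ 0.37 -0.61  0.25] w 0.0853 gf 0.0 q7 -1.15
[621. -38. 140.] shift [-630.3  357.7   91.4] rows 11 each [-57.3  32.5   8.3]
[621. -38.  20.] shift [ 1.0e-01 -0.0e+00  1.2e+02] rows 2 each [ 0. -0. 60.]
```

{"fn": "send_rows", "kwargs": {"plan": [[-57.3,32.5,8.3,0],[-57.3,32.5,8.3,0],[-57.3,32.5,8.3,0],[-57.3,32.5,8.3,0],[-57.3,32.5,8.3,0],[-57.3,32.5,8.3,0],[-57.3,32.5,8.3,0],[-57.3,32.5,8.3,0],[-57.3,32.5,8.3,0],[-57.3,32.5,8.3,0]]}}

```text
t: 2.4
position: [0.5733, 0.0532, 0.1531]
tool_rot: [-0.0, 0.723, 0.691, 0.0]
ft_force: [0.2, 0.4, 0.1]
grip_width: 0.0855
grip_force: 0.0
```

{"fn": "send_rows", "kwargs": {"plan": [[-57.3,32.5,8.3,0],[0,0,0,0],[0,0,0,0]]}}

```text
t: 2.78
position: [0.6002, -0.0001, 0.145]
tool_rot: [-0.001, 0.723, 0.691, -0.0]
ft_force: [0.1, 1.2, 0.3]
grip_width: 0.0853
grip_force: 0.0
```

```bash
python3 go.py 621 -38 20; python3 m.py | grep tin
```

```text
t 2.77 pos [ 6.002e+02 -1.000e-01  1.450e+02] yang -2.66 tilt [ 0.001 -0.001 -1.   ] F [0.12 1.21 0.32] w 0.0853 gf 0.0 q7 0.08
[621. -38.  20.] shift [-37.   22.6 124.9] rows 3 each [-12.3   7.5  41.6]
tin [ 480.3 -258.3   58.    57.1  -46.2] z 0.051 [408.  214.9]
tin [ 481.7 -139.5   57.8   57.3  -45.9] z 0.051 [367.1 215.1]
tin [496.2 -36.4  59.4  34.2  -7.8] z 0.051 [330.3 210. ]
tin [ 600.5 -262.    59.2   58.7   -0.7] z 0.051 [408.4 174.1]
tin [ 610.1 -145.7   58.7   56.   -45.7] z 0.049 [368.3 171.3]
```

{"fn": "send_rows", "kwargs": {"plan": [[-37,22.6,0,0],[0,0,60,0],[0,0,50,0],[0,0,15,0],[0,0,0,0],[0,0,0,0]]}}

```text
t: 3.58
position: [0.623, -0.0382, 0.0225]
tool_rot: [0.001, 0.724, 0.69, 0.002]
ft_force: [-0.1, -0.3, 0.2]
grip_width: 0.0855
grip_force: 0.0
```

{"fn": "send_rows", "kwargs": {"plan": [[0,0,0,0],[0,0,0,0],[0,0,0,0],[0,0,0,0],[0,0,-55,0],[0,0,-55,0],[0,0,0,0],[0,0,0,0],[0,0,0,0],[0,0,0,0]], "grip": 1}}

```text
t: 4.82
position: [0.6204, -0.0386, 0.1288]
tool_rot: [-0.001, 0.724, 0.69, -0.001]
ft_force: [0.2, -0.4, -2.9]
grip_width: 0.0588
grip_force: 40.7
```

```bash
python3 go.py 600 230 130
python3 - <<'E'
from h import *
s=snapshot('scene'); cv2.imwrite('pics/s1.png',s['pixels'][100:340,200:520])
E
```

```text
t 4.83 pos [620.4 -38.6 128.8] yang -2.75 tilt [-0.    -0.003 -1.   ] F [ 0.2  -0.4  -2.89] w 0.0588 gf 40.7 q7 0.16
[600. 230. 130.] shift [267.3 -33.2  -1.2] rows 5 each [53.5 -6.6 -0.2]
```

View pics/s1.png

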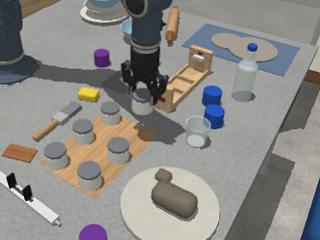

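The tin is held upright and weighs about 3.1 N, so it is full. I check the carrier centre from the dividers and ledges before placing it.

```bash
python3 - <<'E'
from h import *
s=snapshot('top'); f=lambda x,y:(170+x/4-.375,145+y/4-.375)
print(plane(s,[f(212,82),f(211,178),f(314,85),f(311,185)],.022).round(4)[:,:2])
print(plane(s,[f(81,115),f(411,127)],.068).round(4)[:,:2])
im=s['pixels']
w=(cv2.cvtColor(im,cv2.COLOR_BGR2HSV)[...,1]<50)&(im.mean(2)>140); w=w.astype(np.uint8)
n,l,st,c=cv2.connectedComponentsWithStats(w[150:200,175:290])
for k in range(1,n):
  if st[k,4]>15: print(c[k]+[175,150],st[k],plane(s,[c[k]+[175,150]],.068).round(4)[0,:2])
E
python3 go.py 605 331 130
```

```text
[[0.6397 0.2895]
 [0.5666 0.2894]
 [0.6362 0.212 ]
 [0.5604 0.2139]]
[[0.6083 0.3767]
 [0.5959 0.1339]]
[189.265625 173.03125 ] [12 17  6 13 64] [0.6093 0.3786]
[272.1875   176.296875] [95 19  5 15 64] [0.5962 0.1344]
t 4.92 pos [620.8 -38.6 129.3] yang -2.75 tilt [-0.    -0.002 -1.   ] F [ 0.13  0.83 -3.35] w 0.0591 gf 40.7 q7 0.16
[605. 331. 130.] shift [368.4 -33.5  -0.7] rows 7 each [52.6 -4.8 -0.1]
```

{"fn": "send_rows", "kwargs": {"plan": [[52.7,-4.6,0,0],[52.7,-4.6,0,0],[52.7,-4.6,0,0],[52.7,-4.6,0,0],[52.7,-4.6,0,0],[52.7,-4.6,0,0],[52.7,-4.6,0,0],[0,0,0,0],[0,0,0,0]]}}

```text
t: 6.05
position: [0.6066, 0.331, 0.1296]
tool_rot: [0.0, 0.724, 0.69, -0.001]
ft_force: [-0.1, -0.8, -2.8]
grip_width: 0.0588
grip_force: 40.5
```

```bash
python3 go.py 606 331.6 130 606 331.6 28
```

```text
t 6.05 pos [606.6 331.  129.6] yang -2.72 tilt [-0.001 -0.001 -1.   ] F [-0.11 -0.75 -2.82] w 0.0588 gf 40.5 q7 -0.42
[606.  331.6 130. ] shift [ 0.6 -0.7 -0.4] rows 1 each [ 0.6 -0.7 -0.4]
[606.  331.6  28. ] shift [1.00e-01 1.00e-01 1.02e+02] rows 2 each [ 0.1  0.  51. ]
```

{"fn": "send_rows", "kwargs": {"plan": [[0,0,50,0],[0,0,40,0],[0,0,11,0],[0,0,0,0],[0,0,0,0]]}}

```text
t: 6.68
position: [0.6082, 0.3308, 0.0306]
tool_rot: [0.0, 0.724, 0.689, 0.001]
ft_force: [0.1, 0.2, -2.7]
grip_width: 0.0588
grip_force: 40.4
```

{"fn": "send_rows", "kwargs": {"plan": [[0,0,0,0],[0,0,0,0],[0,0,0,0],[0,0,-50,0],[0,0,-52,0],[0,0,0,0]], "grip": 0}}

```text
t: 7.42
position: [0.6101, 0.3326, 0.137]
tool_rot: [0.001, 0.724, 0.69, 0.005]
ft_force: [0.8, -0.3, -0.9]
grip_width: 0.0854
grip_force: 0.0
```

```bash
python3 m.py | grep -E "tin|tabs"; python3 go.py 610 -145.7 130 610 -145.7 20.5
```

```text
tin [ 480.3 -258.3   58.    57.1  -46.1] z 0.051 [407.9 215. ]
tin [ 481.7 -139.5   57.8   57.3  -45.9] z 0.052 [367.1 215.1]
tin [497.5 -25.1  58.4  55.3  -0.7] z 0.051 [327.7 209.8]
tin [ 600.7 -262.9   59.4   58.2  -34.9] z 0.051 [408.1 173.9]
tin [ 610.1 -145.8   58.7   56.   -45.7] z 0.052 [368.3 171.2]
tabs [ 453.5 -390.8   20.3    2.9   89.3] [454.5 223.5]
tabs [ 512.9 -394.5   23.3    5.8   89.3] [455.2 202.6]
t 7.47 pos [608.2 332.  134.1] yang -2.75 tilt [ 0.003  0.004 -1.   ] F [-0.53  0.25  0.33] w 0.0856 gf 0.0 q7 -0.41
[ 610.  -145.7  130. ] shift [-477.1   24.7    2.8] rows 8 each [-59.6   3.1   0.3]
[ 610.  -145.7   20.5] shift [ -0.3  -0.5 109.5] rows 2 each [-0.2 -0.2 54.7]
```

{"fn": "send_rows", "kwargs": {"plan": [[-59.6,3.1,0,0],[-59.6,3.1,0,0],[-59.6,3.1,0,0],[-59.6,3.1,0,0],[-59.6,3.1,0,0],[-59.6,3.1,0,0],[-59.6,3.1,0,0],[-59.6,3.1,0,0],[0,0,0,0],[0,0,0,0]]}}

```text
t: 8.72
position: [0.608, -0.1455, 0.1301]
tool_rot: [-0.001, 0.724, 0.69, -0.0]
ft_force: [-0.1, 0.6, 0.4]
grip_width: 0.0854
grip_force: 0.0
```

{"fn": "send_rows", "kwargs": {"plan": [[0,0,55,0],[0,0,42,0],[0,0,12,0],[0,0,0,0],[0,0,0,0]]}}

```text
t: 9.35
position: [0.6102, -0.146, 0.0241]
tool_rot: [0.001, 0.724, 0.69, 0.001]
ft_force: [-0.0, 0.5, -0.2]
grip_width: 0.085
grip_force: 0.0
```

{"fn": "send_rows", "kwargs": {"plan": [[0,0,0,0],[0,0,0,0],[0,0,0,0],[0,0,0,0],[0,0,-55,0],[0,0,-55,0],[0,0,0,0],[0,0,0,0],[0,0,0,0]], "grip": 1}}

```text
t: 10.48
position: [0.6076, -0.1456, 0.1306]
tool_rot: [-0.001, 0.724, 0.69, -0.001]
ft_force: [-0.1, 0.2, -1.3]
grip_width: 0.0593
grip_force: 38.5
```

```bash
echo carrier; python3 go.py 602 255.7 130 602 255.7 28; echo tray; python3 go.py 421.5 309 130
```

```text
carrier
t 10.47 pos [ 607.6 -145.6  130.6] yang -2.74 tilt [ 0.001 -0.003 -1.   ] F [-0.06  0.23 -1.34] w 0.0593 gf 38.5 q7 0.34
[602.  255.7 130. ] shift [400.6 -24.8   0.9] rows 7 each [57.2 -3.5  0.1]
[602.  255.7  28. ] shift [-1.00e-01  3.00e-01  1.02e+02] rows 2 each [-0.   0.2 51. ]
tray
t 10.47 pos [ 607.6 -145.6  130.6] yang -2.74 tilt [ 0.001 -0.003 -1.   ] F [-0.06  0.23 -1.34] w 0.0593 gf 38.5 q7 0.34
[421.5 309.  130. ] shift [ 445.2 -207.6    1.5] rows 8 each [ 55.6 -26.    0.2]
```

{"fn": "send_rows", "kwargs": {"plan": [[0,0,0,0],[0,0,0,0]]}}

```text
t: 10.72
position: [0.6084, -0.146, 0.1315]
tool_rot: [-0.001, 0.724, 0.69, -0.0]
ft_force: [-0.1, 0.6, -1.3]
grip_width: 0.0591
grip_force: 38.4
```

{"fn": "send_rows", "kwargs": {"plan": [[0,0,0,0]]}}

```text
t: 10.85
position: [0.6086, -0.1461, 0.132]
tool_rot: [-0.0, 0.724, 0.69, -0.0]
ft_force: [-0.5, -0.2, -0.7]
grip_width: 0.0595
grip_force: 38.5
```

{"fn": "send_rows", "kwargs": {"plan": [[0,0,0,0]]}}

```text
t: 10.98
position: [0.6088, -0.146, 0.1323]
tool_rot: [-0.0, 0.724, 0.69, -0.0]
ft_force: [-0.1, -0.8, -0.2]
grip_width: 0.0591
grip_force: 38.5
```

{"fn": "send_rows", "kwargs": {"plan": [[55.7,-26.1,0,0],[55.7,-26.1,0,0],[55.7,-26.1,0,0],[55.7,-26.1,0,0],[55.7,-26.1,0,0],[55.7,-26.1,0,0],[55.7,-26.1,0,0],[55.7,-26.1,0,0],[0,0,0,0],[0,0,0,0]]}}

```text
t: 12.22
position: [0.4217, 0.3086, 0.1324]
tool_rot: [0.0, 0.724, 0.69, -0.0]
ft_force: [0.4, -0.0, 0.1]
grip_width: 0.0593
grip_force: 38.5
```

{"fn": "send_rows", "kwargs": {"plan": [[0,0,50,0],[0,0,40,0],[0,0,14,0],[0,0,0,0],[0,0,0,0],[0,0,0,0]]}}

```text
t: 12.98
position: [0.4222, 0.3089, 0.029]
tool_rot: [0.0, 0.724, 0.69, 0.001]
ft_force: [-0.1, 0.5, -0.9]
grip_width: 0.059
grip_force: 41.1
```

{"fn": "send_rows", "kwargs": {"plan": [[0,0,0,0],[0,0,0,0],[0,0,0,0],[0,0,-50,0],[0,0,-52,0],[0,0,0,0]], "grip": 0}}

```text
t: 13.72
position: [0.424, 0.3108, 0.1342]
tool_rot: [-0.0, 0.724, 0.69, 0.004]
ft_force: [1.1, 0.6, -0.5]
grip_width: 0.0852
grip_force: 0.0
```

```bash
python3 m.py | grep -E "tin|tabs"; python3 go.py 497.5 -25 130
```

```text
tin [ 480.3 -258.3   58.    57.1  -46.2] z 0.051 [408.  214.9]
tin [ 481.7 -139.5   57.8   57.3  -45.9] z 0.051 [367.1 215.1]
tin [497.5 -25.1  58.4  55.3  -0.7] z 0.052 [327.5 209.7]
tin [ 600.5 -261.8   59.5   58.6   -1.6] z 0.051 [408.2 174. ]
tabs [ 453.5 -390.8   20.3    2.9   89.3] [454.5 223.5]
tabs [ 512.9 -394.5   23.3    5.8   89.3] [455.2 202.6]
t 13.78 pos [422.4 309.9 132.1] yang -2.74 tilt [ 0.003  0.003 -1.   ] F [-1.38 -1.65 -0.53] w 0.0853 gf 0.0 q7 -0.61
[497.5 -25.  130. ] shift [-330.9   91.     1.2] rows 6 each [-55.2  15.2   0.2]
```

{"fn": "send_rows", "kwargs": {"plan": [[-55.1,15.2,0,0],[-55.1,15.2,0,0],[-55.1,15.2,0,0],[-55.1,15.2,0,0],[-55.1,15.2,0,0],[-55.1,15.2,0,0],[0,0,0,0],[0,0,0,0]]}}

```text
t: 14.78
position: [0.4958, -0.025, 0.1292]
tool_rot: [-0.001, 0.724, 0.69, -0.001]
ft_force: [0.1, 0.9, -0.3]
grip_width: 0.0857
grip_force: 0.0
```

{"fn": "send_rows", "kwargs": {"plan": [[0,0,55,0],[0,0,42,0],[0,0,12,0],[0,0,0,0],[0,0,0,0]]}}

```text
t: 15.4
position: [0.498, -0.0251, 0.0227]
tool_rot: [0.001, 0.724, 0.69, 0.001]
ft_force: [-0.3, 0.4, 0.3]
grip_width: 0.0852
grip_force: 0.0
```

{"fn": "send_rows", "kwargs": {"plan": [[0,0,0,0],[0,0,0,0],[0,0,0,0],[0,0,0,0],[0,0,-55,0],[0,0,-55,0],[0,0,0,0],[0,0,0,0],[0,0,0,0],[0,0,0,0]], "grip": 1}}

```text
t: 16.65
position: [0.496, -0.0256, 0.1302]
tool_rot: [-0.001, 0.724, 0.69, -0.001]
ft_force: [0.0, -0.0, -1.3]
grip_width: 0.0591
grip_force: 38.7
```

{"fn": "send_rows", "kwargs": {"plan": [[0,0,0,0],[0,0,0,0]]}}

```text
t: 16.9
position: [0.4966, -0.0256, 0.131]
tool_rot: [-0.0, 0.724, 0.69, -0.0]
ft_force: [1.4, -0.3, -1.3]
grip_width: 0.059
grip_force: 38.7
```

```bash
echo carrier; python3 go.py 602 255.7 130 602 255.7 28; echo tray; python3 go.py 417.7 231 130
```

```text
carrier
t 16.9 pos [496.6 -25.6 131. ] yang -2.76 tilt [-0.    -0.001 -1.   ] F [ 1.38 -0.29 -1.35] w 0.059 gf 38.7 q7 0.13
[602.  255.7 130. ] shift [286.1  91.7   0.9] rows 5 each [57.2 18.3  0.2]
[602.  255.7  28. ] shift [0.00e+00 1.00e-01 1.02e+02] rows 2 each [ 0.  0. 51.]
tray
t 16.9 pos [496.6 -25.6 131. ] yang -2.76 tilt [-0.    -0.001 -1.   ] F [ 1.38 -0.29 -1.35] w 0.059 gf 38.7 q7 0.13
[417.7 231.  130. ] shift [252.5 -91.2   1. ] rows 5 each [ 50.5 -18.2   0.2]
```

{"fn": "send_rows", "kwargs": {"plan": [[50.5,-18.3,0,0],[50.5,-18.3,0,0],[50.5,-18.3,0,0],[50.5,-18.3,0,0],[50.5,-18.3,0,0],[0,0,0,0],[0,0,0,0],[0,0,0,0],[0,0,0,0]]}}

```text
t: 18.02
position: [0.418, 0.2298, 0.1314]
tool_rot: [0.0, 0.725, 0.689, -0.0]
ft_force: [0.3, -0.5, -0.4]
grip_width: 0.0587
grip_force: 38.7
```

{"fn": "send_rows", "kwargs": {"plan": [[0,0,50,0],[0,0,40,0],[0,0,14,0],[0,0,0,0],[0,0,0,0],[0,0,0,0]]}}

```text
t: 18.77
position: [0.418, 0.2312, 0.028]
tool_rot: [0.0, 0.724, 0.69, 0.001]
ft_force: [0.5, 0.2, -0.4]
grip_width: 0.059
grip_force: 41.3
```

{"fn": "send_rows", "kwargs": {"plan": [[0,0,0,0],[0,0,0,0],[0,0,0,0],[0,0,-50,0],[0,0,-52,0],[0,0,0,0],[0,0,0,0]], "grip": 0}}

```text
t: 19.65
position: [0.4169, 0.231, 0.1291]
tool_rot: [-0.0, 0.724, 0.69, -0.0]
ft_force: [-0.5, -1.0, 0.1]
grip_width: 0.0855
grip_force: 0.0
```

```bash
python3 m.py | grep -E "tin|tabs"; python3 go.py 481.7 -139.5 130
```

```text
tin [ 480.3 -258.3   58.    57.1  -46.2] z 0.05 [408.  214.9]
tin [ 481.7 -139.5   57.7   57.3  -45.9] z 0.052 [367.1 215.1]
tin [ 600.5 -261.8   59.5   58.6   -1.6] z 0.051 [408.1 174. ]
tabs [ 453.5 -390.8   20.3    2.9   89.3] [454.5 223.5]
tabs [ 514.3 -394.5   23.3    2.9   89.3] [455.2 202.5]
t 19.7 pos [416.6 230.7 128.5] yang -2.73 tilt [-0.001 -0.002 -1.   ] F [-0.24 -0.39 -1.4 ] w 0.0854 gf 0.0 q7 -0.48
[ 481.7 -139.5  130. ] shift [-366.7   82.7   -1.3] rows 7 each [-52.4  11.8  -0.2]
```

{"fn": "send_rows", "kwargs": {"plan": [[-52.4,11.8,0,0],[-52.4,11.8,0,0],[-52.4,11.8,0,0],[-52.4,11.8,0,0],[-52.4,11.8,0,0],[-52.4,11.8,0,0],[-52.4,11.8,0,0],[0,0,0,0],[0,0,0,0]]}}

```text
t: 20.82
position: [0.4814, -0.1387, 0.1279]
tool_rot: [-0.001, 0.724, 0.69, -0.001]
ft_force: [-0.1, -0.3, -0.0]
grip_width: 0.0853
grip_force: 0.0
```

{"fn": "send_rows", "kwargs": {"plan": [[0,0,55,0],[0,0,42,0],[0,0,11,0],[0,0,0,0],[0,0,0,0]]}}

```text
t: 21.45
position: [0.4836, -0.1392, 0.0227]
tool_rot: [0.001, 0.724, 0.69, 0.001]
ft_force: [0.9, -0.3, 0.4]
grip_width: 0.0849
grip_force: 0.0
```

{"fn": "send_rows", "kwargs": {"plan": [[0,0,0,0],[0,0,0,0],[0,0,0,0],[0,0,0,0],[0,0,-55,0],[0,0,-55,0],[0,0,0,0],[0,0,0,0],[0,0,0,0],[0,0,0,0]], "grip": 1}}

```text
t: 22.7
position: [0.4816, -0.1391, 0.1302]
tool_rot: [-0.001, 0.724, 0.69, -0.001]
ft_force: [0.5, -0.4, -0.2]
grip_width: 0.0591
grip_force: 38.7
```

{"fn": "send_rows", "kwargs": {"plan": [[0,0,0,0],[0,0,0,0]]}}

```text
t: 22.95
position: [0.4823, -0.1394, 0.131]
tool_rot: [-0.0, 0.724, 0.69, -0.0]
ft_force: [0.5, -0.8, -0.5]
grip_width: 0.0589
grip_force: 38.7
```

```bash
echo carrier; python3 go.py 602 255.7 130 602 255.7 28; echo tray; python3 go.py 414 153 130
```

```text
carrier
t 22.95 pos [ 482.3 -139.4  131. ] yang -2.76 tilt [-0.    -0.001 -1.   ] F [ 0.47 -0.83 -0.51] w 0.0589 gf 38.7 q7 0.4
[602.  255.7 130. ] shift [400.4 100.6   0.9] rows 7 each [57.2 14.4  0.1]
[602.  255.7  28. ] shift [0.00e+00 1.00e-01 1.02e+02] rows 2 each [ 0.  0. 51.]
tray
t 22.95 pos [ 482.3 -139.4  131. ] yang -2.76 tilt [-0.    -0.001 -1.   ] F [ 0.47 -0.83 -0.51] w 0.0589 gf 38.7 q7 0.4
[414. 153. 130.] shift [288.7 -82.3   1. ] rows 5 each [ 57.7 -16.5   0.2]
```

{"fn": "send_rows", "kwargs": {"plan": [[57.7,-16.5,0,0],[57.7,-16.5,0,0],[57.7,-16.5,0,0],[57.7,-16.5,0,0],[57.7,-16.5,0,0],[0,0,0,0],[0,0,0,0],[0,0,0,0],[0,0,0,0]]}}

```text
t: 24.08
position: [0.4142, 0.1516, 0.1313]
tool_rot: [0.0, 0.725, 0.689, -0.0]
ft_force: [0.2, 0.2, -0.7]
grip_width: 0.0589
grip_force: 38.7
```

```bash
python3 go.py 414 153 130; python3 m.py >a.txt
python3 - <<'E'
from h import *
s=snapshot('top');P=cloud(s);z=P[...,2];m=(z>.04)&(z<.075)
for (cx,cy) in((422,309),(418,231)):
  k=m&(np.hypot(P[...,0]-cx/1e3,P[...,1]-cy/1e3)<.045); print(k.sum(),P[k].mean(0).round(4),P[k].std(0).round(4))
cv2.imwrite('pics/s2.png',cv2.resize(s['pixels'][140:270,170:330],None,fx=4,fy=4))
E
```

```text
t 24.07 pos [414.2 151.6 131.3] yang -2.91 tilt [-0.  0. -1.] F [ 0.24  0.21 -0.74] w 0.0589 gf 38.7 q7 -0.34
[414. 153. 130.] shift [ 1.4 -0.3  1.3] rows 1 each [ 1.4 -0.3  1.3]
304 [0.4205 0.308  0.0575] [0.0155 0.0137 0.0036]
0 [nan nan nan] [nan nan nan]<stdin>:4: RuntimeWarning: Mean of empty slice.
  ret = um.true_divide(
  ret = _var(a, axis=axis, dtype=dtype, out=out, ddof=ddof,
  arrmean = um.true_divide(arrmean, div, out=arrmean,
  ret = um.true_divide(
```

View pics/s2.png

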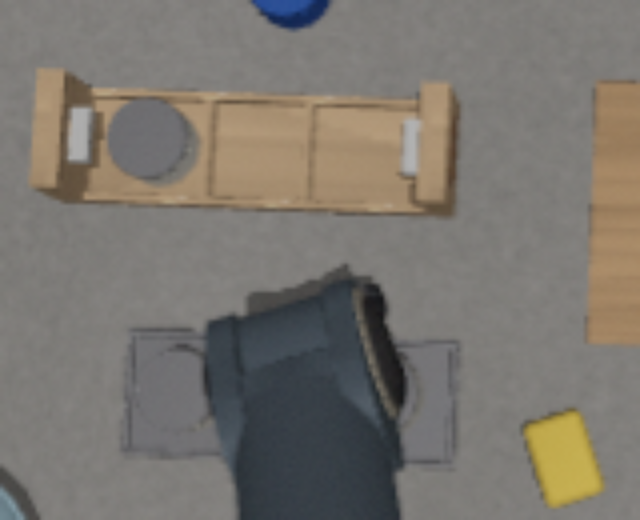

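The view shows the full tin in the carrier's left pocket at crop (150,138). One empty tin sits in the tray's left slot at (178,388), and the arm hides the middle one. I lower the third empty tin.

{"fn": "send_rows", "kwargs": {"plan": [[0,0,50,0],[0,0,40,0],[0,0,14,0],[0,0,0,0],[0,0,0,0],[0,0,0,0]]}}

```text
t: 24.92
position: [0.4145, 0.1531, 0.028]
tool_rot: [0.0, 0.724, 0.69, 0.001]
ft_force: [0.1, -0.2, -1.1]
grip_width: 0.0592
grip_force: 41.7
```

{"fn": "send_rows", "kwargs": {"plan": [[0,0,0,0],[0,0,0,0],[0,0,0,0],[0,0,-50,0],[0,0,-52,0],[0,0,0,0],[0,0,0,0]], "grip": 0}}

```text
t: 25.8
position: [0.4133, 0.1529, 0.1291]
tool_rot: [-0.0, 0.724, 0.69, -0.0]
ft_force: [0.1, 0.5, -0.2]
grip_width: 0.0849
grip_force: 0.0
```

```bash
python3 m.py | grep -E "tin|tabs"; python3 go.py 480.3 -258.3 130
```

```text
tin [ 480.3 -258.3   58.    57.1  -46.2] z 0.052 [408.  214.9]
tin [ 600.5 -261.9   59.5   58.6   -1.6] z 0.051 [408.2 174. ]
tabs [ 453.5 -389.3   23.2    2.9   89.3] [454.2 223.5]
tabs [ 514.3 -396.    20.4    2.9   89.3] [455.5 202.5]
t 25.85 pos [412.9 152.6 128.5] yang -2.73 tilt [-0.001 -0.002 -1.   ] F [ 0.12 -1.03  0.4 ] w 0.0855 gf 0.0 q7 -0.32
[ 480.3 -258.3  130. ] shift [-407.3   86.9   -1.3] rows 7 each [-58.2  12.4  -0.2]
```

{"fn": "send_rows", "kwargs": {"plan": [[-20,20,0,0],[-55.3,9.6,0,0],[-55.3,9.6,0,0],[-55.3,9.6,0,0],[-55.3,9.6,0,0],[-55.3,9.6,0,0],[-55.3,9.6,0,0],[-55.3,9.6,0,0],[0,0,0,0],[0,0,0,0]]}}

```text
t: 27.1
position: [0.4804, -0.2571, 0.1276]
tool_rot: [-0.002, 0.724, 0.69, -0.001]
ft_force: [0.3, 1.0, 0.5]
grip_width: 0.0855
grip_force: 0.0
```

{"fn": "send_rows", "kwargs": {"plan": [[0,0,55,0],[0,0,42,0],[0,0,11,0],[0,0,0,0],[0,0,0,0]]}}

```text
t: 27.72
position: [0.4826, -0.2581, 0.0228]
tool_rot: [0.001, 0.724, 0.69, 0.001]
ft_force: [-0.8, -0.7, 1.1]
grip_width: 0.086
grip_force: 0.0
```

{"fn": "send_rows", "kwargs": {"plan": [[0,0,0,0],[0,0,0,0],[0,0,0,0],[0,0,0,0],[0,0,-55,0],[0,0,-55,0],[0,0,0,0],[0,0,0,0],[0,0,0,0],[0,0,0,0]], "grip": 1}}

```text
t: 28.98
position: [0.4806, -0.2576, 0.1299]
tool_rot: [-0.001, 0.724, 0.69, -0.001]
ft_force: [0.4, -0.5, -4.7]
grip_width: 0.0587
grip_force: 41.6
```

```bash
echo carrier; python3 go.py 602 255.7 130 602 255.7 28
```

```text
carrier
t 28.98 pos [ 480.6 -257.6  129.9] yang -2.75 tilt [ 0.001 -0.003 -1.   ] F [ 0.43 -0.45 -4.67] w 0.0587 gf 41.6 q7 0.68
[602.  255.7 130. ] shift [5.185e+02 9.660e+01 1.000e-01] rows 9 each [57.6 10.7  0. ]
[602.  255.7  28. ] shift [-1.00e-01  3.00e-01  1.02e+02] rows 2 each [-0.   0.1 51. ]
```

{"fn": "send_rows", "kwargs": {"plan": [[57.6,10.7,0,0],[57.6,10.7,0,0],[57.6,10.7,0,0],[57.6,10.7,0,0],[57.6,10.7,0,0],[57.6,10.7,0,0],[57.6,10.7,0,0],[57.6,10.7,0,0],[57.6,10.7,0,0],[0,0,0,0]]}}

```text
t: 30.22
position: [0.6015, 0.2632, 0.1294]
tool_rot: [-0.001, 0.72, 0.694, 0.0]
ft_force: [-0.5, -0.1, -3.0]
grip_width: 0.0593
grip_force: 41.3
```

{"fn": "send_rows", "kwargs": {"plan": [[0,0,0,0],[0,0,0,0],[0,0,50,0],[0,0,40,0],[0,0,13,0],[0,0,0,0],[0,0,0,0],[0,0,0,0]]}}

```text
t: 31.22
position: [0.6029, 0.2551, 0.029]
tool_rot: [0.0, 0.724, 0.69, 0.001]
ft_force: [-0.2, -0.4, -4.2]
grip_width: 0.059
grip_force: 42.0
```

{"fn": "send_rows", "kwargs": {"plan": [[0,0,0,0],[0,0,0,0],[0,0,0,0],[0,0,-50,0],[0,0,-52,0],[0,0,0,0],[0,0,0,0]], "grip": 0}}

```text
t: 32.1
position: [0.602, 0.2553, 0.1301]
tool_rot: [-0.0, 0.724, 0.69, -0.0]
ft_force: [0.1, -0.0, -0.2]
grip_width: 0.0856
grip_force: 0.0
```

```bash
python3 m.py | grep -E "tin|tabs"; python3 go.py 600.5 -261.8 130
```

```text
tin [ 600.5 -261.8   59.5   58.6   -1.6] z 0.051 [408.3 173.9]
tabs [ 453.5 -390.8   20.3    2.9   89.3] [454.5 223.5]
tabs [ 514.3 -394.6   23.3    2.9   89.3] [455.2 202.5]
t 32.15 pos [601.5 255.2 129.2] yang -2.74 tilt [-0.001 -0.002 -1.   ] F [-0.25  0.15 -0.23] w 0.0856 gf 0.0 q7 -0.22
[ 600.5 -261.8  130. ] shift [-5.164e+02  2.370e+01 -5.000e-01] rows 9 each [-57.4   2.6  -0.1]
```

{"fn": "send_rows", "kwargs": {"plan": [[-57.4,2.6,0,0],[-57.4,2.6,0,0],[-57.4,2.6,0,0],[-57.4,2.6,0,0],[-57.4,2.6,0,0],[-57.4,2.6,0,0],[-57.4,2.6,0,0],[-57.4,2.6,0,0],[-57.4,2.6,0,0],[0,0,0,0]]}}

```text
t: 33.4
position: [0.598, -0.2688, 0.129]
tool_rot: [0.0, 0.727, 0.686, -0.002]
ft_force: [0.4, 0.9, -0.0]
grip_width: 0.0855
grip_force: 0.0
```

{"fn": "send_rows", "kwargs": {"plan": [[0,0,0,0],[0,0,55,0],[0,0,42,0],[0,0,11,0],[0,0,0,0],[0,0,0,0]]}}

```text
t: 34.15
position: [0.6025, -0.2621, 0.0242]
tool_rot: [0.001, 0.724, 0.69, 0.001]
ft_force: [0.5, 0.5, 0.6]
grip_width: 0.0849
grip_force: 0.0
```

{"fn": "send_rows", "kwargs": {"plan": [[0,0,0,0],[0,0,0,0],[0,0,0,0],[0,0,0,0],[0,0,-55,0],[0,0,-55,0],[0,0,0,0],[0,0,0,0],[0,0,0,0],[0,0,0,0]], "grip": 1}}

```text
t: 35.4
position: [0.6002, -0.2614, 0.1306]
tool_rot: [-0.001, 0.724, 0.69, -0.001]
ft_force: [-0.0, -0.2, -2.8]
grip_width: 0.0584
grip_force: 40.6
```

```bash
echo carrier; python3 go.py 597.9 179.8 130 597.9 179.8 28
```

```text
carrier
t 35.4 pos [ 600.2 -261.4  130.6] yang -2.75 tilt [ 0.001 -0.003 -1.   ] F [-0.01 -0.17 -2.79] w 0.0584 gf 40.6 q7 0.61
[597.9 179.8 130. ] shift [440.6 -23.5   1.1] rows 8 each [55.1 -2.9  0.1]
[597.9 179.8  28. ] shift [-1.00e-01  3.00e-01  1.02e+02] rows 2 each [-0.   0.1 51. ]
```

{"fn": "send_rows", "kwargs": {"plan": [[55.1,-3,0,0],[55.1,-3,0,0],[55.1,-3,0,0],[55.1,-3,0,0],[55.1,-3,0,0],[55.1,-3,0,0],[55.1,-3,0,0],[55.1,-3,0,0],[0,0,0,0],[0,0,0,0]]}}

```text
t: 36.65
position: [0.5979, 0.1791, 0.1316]
tool_rot: [0.0, 0.724, 0.69, -0.001]
ft_force: [-0.4, -1.6, -2.8]
grip_width: 0.0588
grip_force: 40.3
```

{"fn": "send_rows", "kwargs": {"plan": [[0,0,0,0],[0,0,50,0],[0,0,40,0],[0,0,13,0],[0,0,0,0],[0,0,0,0],[0,0,0,0]]}}

```text
t: 37.52
position: [0.5987, 0.1794, 0.0298]
tool_rot: [0.0, 0.724, 0.69, 0.0]
ft_force: [-0.3, -0.7, -3.8]
grip_width: 0.0589
grip_force: 41.1
```

{"fn": "send_rows", "kwargs": {"plan": [[0,0,0,0],[0,0,0,0],[0,0,0,0],[0,0,-50,0],[0,0,-52,0],[-62,0,0,0],[-62,0,0,0],[-62,0,0,0],[-62,0,0,0],[0,0,0,0]], "grip": 0}}

```text
t: 38.78
position: [0.5854, -0.0758, 0.1323]
tool_rot: [0.002, 0.728, 0.686, -0.001]
ft_force: [-0.1, 0.9, -0.4]
grip_width: 0.0855
grip_force: 0.0
```

```bash
python3 m.py | grep -E "tabs"; python3 go.py
python3 - <<'E'
from h import *
s=snapshot('top');P=cloud(s)
a=cv2.resize(s['pixels'][145:265,170:300],None,fx=4,fy=4,interpolation=2); b=cv2.resize(s['pixels'][145:265,430:480],None,fx=4,fy=4,interpolation=2)
cv2.imwrite('pics/c2.png',cv2.hconcat([a,b]))
# bar: bright low-saturation
hsv=cv2.cvtColor(s['pixels'],cv2.COLOR_BGR2HSV)
print(hsv[185:190,448:462,2].tolist())
m=((hsv[...,2]>165)&(hsv[...,1]<40)).astype(np.uint8)
for T in(150,165,180):
  m=np.zeros((400,640),np.uint8); m[160:270,438:470]=(hsv[160:270,438:470,2]>T); v,u=np.nonzero(m)
  w=plane(s,np.c_[u,v],.016)[:,:2]*1000; r=cv2.minAreaRect(w.astype(np.float32)); c=w.mean(0); _,_,V=np.linalg.svd(w-c); print(T,len(u),r,c,np.degrees(np.arctan2(V[0,1],V[0,0])))
E
```

```text
tabs [ 453.5 -389.4   23.2    2.9   89.3] [454.2 223.5]
tabs [ 512.8 -396.    20.4    5.8   89.3] [455.5 202.6]
t 38.83 pos [585.9 -71.6 131.8] yang -3.11 tilt [-0.001  0.001 -1.   ] F [0.99 0.23 0.53] w 0.0851 gf 0.0 q7 0.3
[[86, 123, 172, 192, 192, 191, 189, 187, 188, 172, 143, 133, 131, 132], [84, 126, 172, 192, 193, 191, 189, 188, 187, 171, 140, 130, 130, 131], [84, 129, 175, 191, 192, 191, 190, 189, 188, 165, 132, 130, 130, 134], [86, 130, 175, 192, 192, 191, 189, 189, 188, 164, 129, 130, 132, 134], [86, 136, 178, 191, 192, 191, 190, 189, 189, 163, 130, 132, 133, 134]]
150 608 ((487.1488342285156, -396.4949645996094), (25.878826141357422, 272.23846435546875), 85.53673553466797) [ 482.95696325 -396.25343591] 175.56942489039733
165 476 ((484.60711669921875, -396.9308166503906), (22.846525192260742, 248.48306274414062), 85.485595703125) [ 484.38367871 -396.64022067] 175.56264202238415
180 398 ((485.9191589355469, -396.33453369140625), (20.04552459716797, 245.53175354003906), 85.54888916015625) [ 484.3410777  -396.15444983] 175.6276304502621
```

View pics/c2.png

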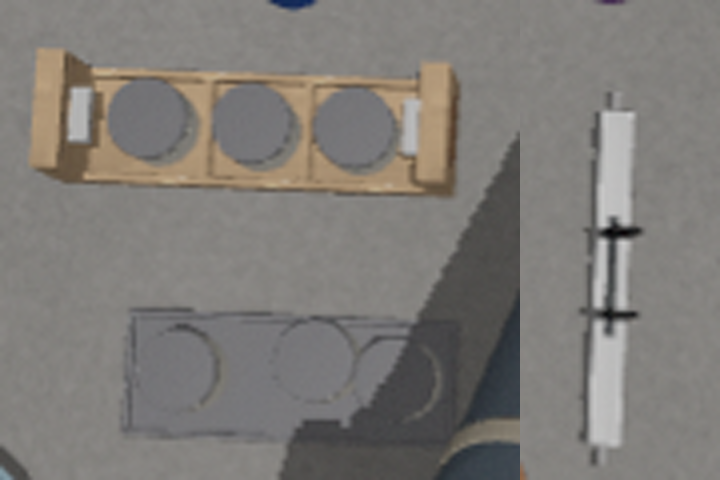

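All three pockets hold tins and three tins are in the tray. The middle tray tin, at crop (313,360), looks displaced, so I measure the tray tins from the scene camera.

Run:
```python
from h import *
for n in('scene','top'):
  s=snapshot(n);P=cloud(s);z=P[...,2]; im=s['pixels']
  m=(z>.045)&(z<.072)&(P[...,0]>.36)&(P[...,0]<.67)&(P[...,1]>.09)&(P[...,1]<.38)
  if n=='top': m=(z>.045)&(z<.09)&(P[...,0]>.34)&(P[...,0]<.48)&(P[...,1]>.09)&(P[...,1]<.38)
  k,l,st,c=cv2.connectedComponentsWithStats(m.astype(np.uint8),connectivity=4)
  for i in range(1,k):
    if st[i,4]>60:
      q=P[l==i]; top=q[q[:,2]>.054]; A=np.c_[top[:,:2]-top[:,:2].mean(0),np.ones(len(top))]; co=np.linalg.lstsq(A,top[:,2],rcond=None)[0]
      w=plane(s,c[i][None],.057)[0]
      print(n,st[i].tolist(),'mid',((top.min(0)+top.max(0))/2).round(4),'z',np.median(top[:,2]).round(4),'slope',co[:2].round(3))
  if n=='scene': cv2.imwrite('pics/s3.png',cv2.resize(im[130:220,280:430],None,fx=5,fy=5,interpolation=2))
```

```text
scene [342, 150, 11, 10, 91] mid [0.4338 0.3025 0.0561] z 0.0552 slope [0.013 0.01 ]
scene [392, 155, 18, 10, 72] mid [0.6177 0.3707 0.0612] z 0.0628 slope [-0.087  0.328]
scene [383, 161, 17, 12, 152] mid [0.6098 0.3232 0.0568] z 0.0562 slope [ 0.01 -0.  ]
scene [373, 170, 17, 12, 159] mid [0.6057 0.25   0.0568] z 0.0559 slope [ 0.   -0.01]
scene [362, 180, 18, 11, 101] mid [0.6029 0.1834 0.0568] z 0.056 slope [-0.001  0.003]
scene [352, 188, 22, 14, 147] mid [0.6092 0.1085 0.0634] z 0.0634 slope [0.006 0.02 ]
top [238, 225, 41, 25, 680] mid [0.421  0.1768 0.0604] z 0.0579 slope [ 0.01 -0.  ]
top [204, 227, 21, 21, 342] mid [0.4218 0.3056 0.0614] z 0.0583 slope [0.004 0.009]
```

View pics/s3.png

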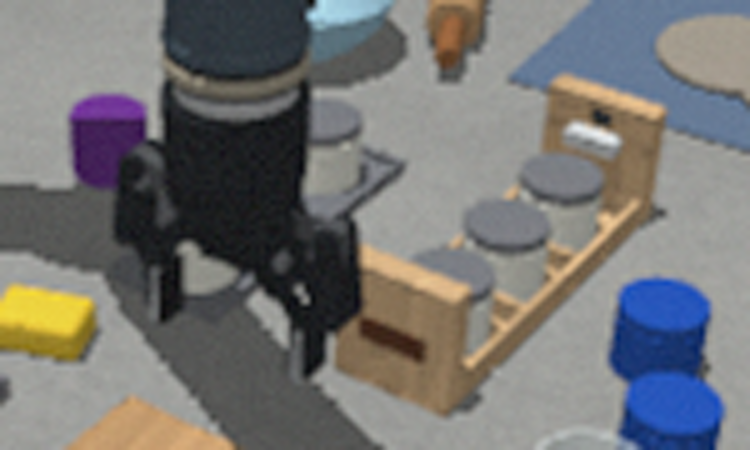

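The middle tray tin is upright on the floor and touches its neighbour, which is fine because all the tins are sorted. Now the bar, centred near (485,-396) with its axis at -4.4°.

```bash
python3 go.py 484.6 -396 140 484.6 -396 25
```

```text
t 38.98 pos [586.6 -66.4 131.2] yang -2.62 tilt [ 0.001 -0.    -1.   ] F [-0.57  0.44 -0.43] w 0.0852 gf 0.0 q7 0.3
[ 484.6 -396.   140. ] shift [-333.9  -86.8   -9.1] rows 6 each [-55.6 -14.5  -1.5]
[ 484.6 -396.    25. ] shift [-1.00e-01  0.00e+00  1.15e+02] rows 2 each [-0.1  0.  57.5]
```

{"fn": "send_rows", "kwargs": {"plan": [[-55.6,-14.5,-1.5,0],[-55.6,-14.5,-1.5,0],[-55.6,-14.5,-1.5,0],[-55.6,-14.5,-1.5,0],[-55.6,-14.5,-1.5,0],[-55.6,-14.5,-1.5,0],[0,0,0,0.03],[0,0,0,0],[0,0,0,0],[0,0,0,0]]}}

```text
t: 40.22
position: [0.4846, -0.3954, 0.1401]
tool_rot: [-0.0, 0.733, 0.68, 0.0]
ft_force: [-0.3, -0.3, -0.8]
grip_width: 0.0853
grip_force: 0.0
```

```bash
python3 go.py 484.6 -396 140 484.6 -396 25;  python3 - <<'E'
from h import *
s=snapshot('scene'); cv2.imwrite('pics/s4.png',cv2.resize(s['pixels'][190:340,150:330],None,fx=4,fy=4,interpolation=2))
E
```

```text
t 40.23 pos [ 484.6 -395.4  140.1] yang -4.28 tilt [ 0.001  0.    -1.   ] F [-0.34 -0.27 -0.77] w 0.0853 gf 0.0 q7 0.87
[ 484.6 -396.   140. ] shift [-0.6  0.1  0.1] rows 1 each [-0.6  0.1  0.1]
[ 484.6 -396.    25. ] shift [-1.00e-01 -0.00e+00  1.15e+02] rows 2 each [-0.  -0.  57.5]
```

View pics/s4.png

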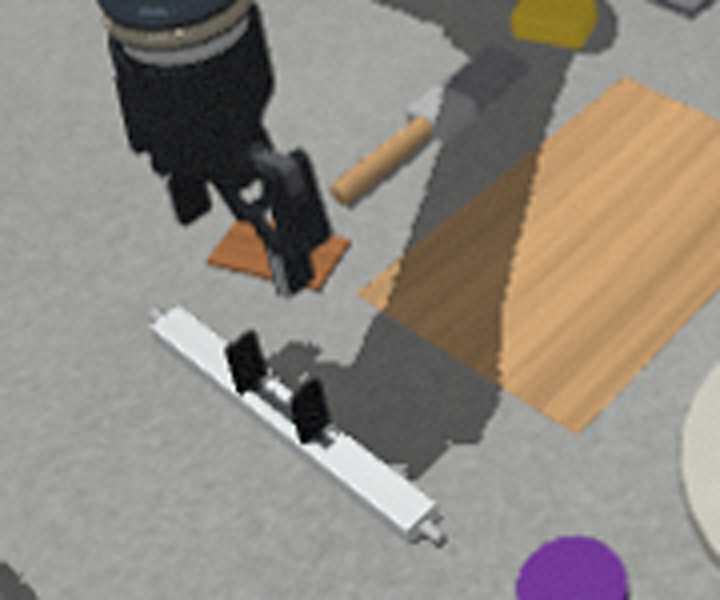

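{"fn": "send_rows", "kwargs": {"plan": [[0,0,55,0],[0,0,40,0],[0,0,12,0],[0,0,8,0],[0,0,0,0],[0,0,0,0]]}}

```text
t: 41.02
position: [0.4842, -0.3979, 0.0267]
tool_rot: [0.001, 0.734, 0.679, 0.0]
ft_force: [-0.3, -0.2, 0.5]
grip_width: 0.0855
grip_force: 0.0
```

{"fn": "send_rows", "kwargs": {"plan": [[0,0,0,0],[0,0,0,0],[0,0,0,0],[0,0,0,0],[0,0,0,0],[0,0,0,0]], "grip": 1, "squeeze": 50}}

```text
t: 41.78
position: [0.4844, -0.3985, 0.0284]
tool_rot: [0.002, 0.734, 0.679, 0.001]
ft_force: [-1.8, 2.3, 14.4]
grip_width: 0.036
grip_force: 52.4
```

```bash
python3 go.py;  python3 - <<'E'
from h import *
s=snapshot('scene'); cv2.imwrite('pics/s5.png',cv2.resize(s['pixels'][190:340,150:330],None,fx=4,fy=4,interpolation=2))
E
```

```text
t 41.77 pos [ 484.4 -398.5   28.4] yang -4.47 tilt [-0.001  0.003 -1.   ] F [-1.8   2.35 14.44] w 0.036 gf 52.4 q7 0.95
```

View pics/s5.png

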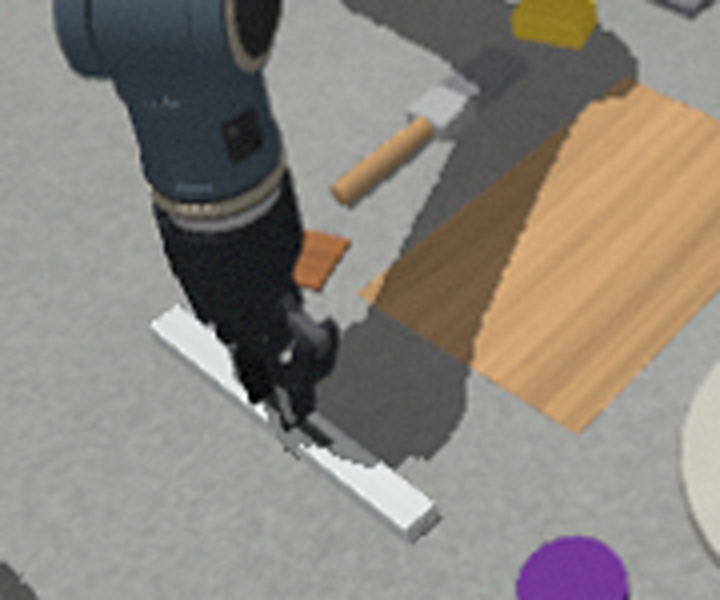

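The bar is gripped with its opening at 36 mm, and both pins are drawn in. Next I lift it, carry it over the empty mat and turn it there.

{"fn": "send_rows", "kwargs": {"plan": [[0,0,-20,0],[0,0,-50,0],[0,0,-50,0],[0,0,0,0],[0,0,0,0],[0,0,0,0]]}}

```text
t: 42.58
position: [0.4825, -0.396, 0.1435]
tool_rot: [-0.002, 0.734, 0.679, -0.0]
ft_force: [0.5, 1.0, -3.2]
grip_width: 0.036
grip_force: 51.3
```

```bash
python3 go.py 560 0 150
```

```text
t 42.58 pos [ 482.5 -396.   143.5] yang -4.46 tilt [ 0.002 -0.003 -1.   ] F [ 0.51  1.03 -3.21] w 0.036 gf 51.3 q7 0.87
[560.   0. 150.] shift [400.9  46.4  -5.8] rows 7 each [57.3  6.6 -0.8]
```

{"fn": "send_rows", "kwargs": {"plan": [[57.3,6.6,-1,0],[57.3,6.6,-1,0],[57.3,6.6,-1,0],[57.3,6.6,-1,0],[57.3,6.6,-1,0],[57.3,6.6,-1,0],[57.3,6.6,-1,0],[0,0,0,0]]}}

```text
t: 43.58
position: [0.5608, 0.006, 0.1506]
tool_rot: [-0.002, 0.731, 0.683, -0.0]
ft_force: [0.1, -0.2, -2.6]
grip_width: 0.0361
grip_force: 51.3
```

{"fn": "send_rows", "kwargs": {"plan": [[0,0,0,-0.17],[0,0,0,-0.17],[0,0,0,-0.17],[0,0,0,-0.17],[0,0,0,-0.17],[0,0,0,-0.17],[0,0,0,-0.17],[0,0,0,-0.17],[0,0,0,-0.17],[0,0,0,-0.064]]}}

```text
t: 44.82
position: [0.5598, -0.0023, 0.151]
tool_rot: [-0.001, 0.027, 1.0, -0.0]
ft_force: [0.3, 0.4, -2.6]
grip_width: 0.0361
grip_force: 51.3
```

{"fn": "send_rows", "kwargs": {"plan": [[0,0,0,0],[0,0,0,0],[0,0,0,0]]}}

```text
t: 45.2
position: [0.5606, -0.0011, 0.1521]
tool_rot: [-0.0, 0.028, 1.0, -0.0]
ft_force: [0.8, 0.6, -3.5]
grip_width: 0.036
grip_force: 51.3
```

```bash
python3 go.py 602 255.7 150
python3 - <<'E'
from h import *
for n in('scene','top'):
  s=snapshot(n); P=cloud(s); im=s['pixels']; hsv=cv2.cvtColor(im,cv2.COLOR_BGR2HSV)
  m=(P[...,2]>.1)&(P[...,2]<.155)&(abs(P[...,1])<.15)&(abs(P[...,0]-.56)<.08)&(hsv[...,2]>150)
  q=P[m]; print(n,m.sum(),q.min(0).round(3),q.max(0).round(3))
  if m.sum()>30:
    v,u=np.nonzero(m); 
    for e in(-1,1):
      k=(q[:,1]*e>.05); print(e,k.sum(),q[k].mean(0).round(4),q[k].min(0).round(4),q[k].max(0).round(4))
E
```

```text
t 45.2 pos [560.6  -1.1 152.1] yang 86.82 tilt [ 0.001 -0.    -1.   ] F [ 0.8   0.57 -3.5 ] w 0.036 gf 51.3 q7 1.54
[602.  255.7 150. ] shift [-27.1 258.7   2. ] rows 5 each [-5.4 51.7  0.4]
scene 215 [ 0.545 -0.128  0.122] [0.583 0.121 0.141]
-1 152 [ 0.5583 -0.0911  0.1375] [ 0.5448 -0.1283  0.1227] [ 0.5707 -0.0502  0.141 ]
1 47 [0.5716 0.104  0.1352] [0.557  0.0666 0.1228] [0.5825 0.1209 0.1403]
top 293 [ 0.543 -0.123  0.133] [0.578 0.125 0.148]
-1 198 [ 0.5539 -0.0915  0.1401] [ 0.543  -0.1235  0.1335] [ 0.5669 -0.0516  0.1464]
1 89 [0.5657 0.1119 0.1397] [0.5541 0.0967 0.1338] [0.5779 0.1249 0.1479]
```

{"fn": "send_rows", "kwargs": {"plan": [[-5.1,51.7,0.4,0],[-5.1,51.7,0.4,0],[-5.1,51.7,0.4,0],[-5.1,51.7,0.4,0],[-5.1,51.7,0.4,0],[0,0,0,0],[0,0,20,0],[0,0,0,0],[0,0,0,0],[0,0,0,0]]}}

```text
t: 46.55
position: [0.6008, 0.2551, 0.1308]
tool_rot: [0.0, 0.028, 1.0, 0.0]
ft_force: [0.6, 0.3, -1.9]
grip_width: 0.0363
grip_force: 51.4
```

```bash
python3 go.py 602 255.7 150
python3 - <<'E'
from h import *
s=snapshot('top'); im=s['pixels']; cv2.imwrite('pics/t6.png',cv2.resize(im[150:200,172:292],None,fx=6,fy=6,interpolation=cv2.INTER_CUBIC))
E
```

```text
t 46.55 pos [600.8 255.1 130.8] yang 86.79 tilt [-0.001  0.    -1.   ] F [ 0.62  0.27 -1.93] w 0.0363 gf 51.4 q7 1.13
[602.  255.7 150. ] shift [ -1.2   0.7 -19.2] rows 1 each [ -1.2   0.7 -19.2]
```

View pics/t6.png

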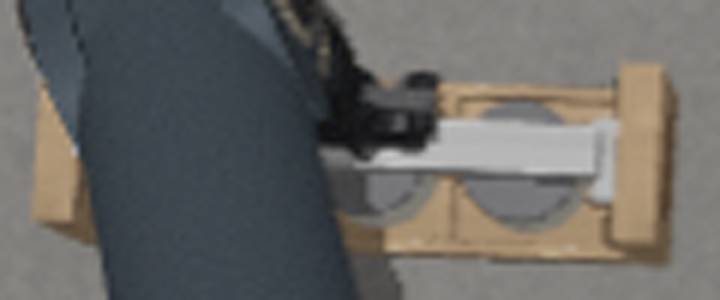

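Run:
```python
from h import *
s=snapshot('top'); f=lambda u,v:(172+u/6-.42,150+v/6-.42)
e=plane(s,[f(596,149),f(596,124),f(593,174)],.119)[:,:2]*1000; print('bar end c,top,bot',e.round(1))
c=plane(s,[f(619,64),f(612,243),f(616,154),f(664,66),f(662,244)],.092)[:,:2]*1000; print('cheek inner',c.round(1))
a=np.radians(86.9); ax=np.array([np.cos(a),np.sin(a)]); lat=np.array([ax[1],-ax[0]])
d=(e[1:].mean(0)-c[:2].mean(0)); print('gap along',d@ax,'lat of bar vs cheek centre',d@lat)
im=s['pixels'].astype(int).sum(2)//3
print(im[174,255:285]); print(im[182,262:285]); print(im[162:200,268])
```

```text
bar end c,top,bot [[593.4 132.5]
 [605.3 132.6]
 [581.6 133.9]]
cheek inner [[638.8 124.5]
 [552.5 127.9]
 [595.3 125.9]
 [637.5 102.9]
 [551.8 104.1]]
gap along 6.9430725095782435 lat of bar vs cheek centre -2.623543582747186
[180 180 181 180 180 180 179 181 180 179 178 179 179 179 179 179 143 166
 182 153 145 148 150 150 149 148 130  97  60  92]
[120 120 119 117 109 114 119 131 149 172 176 178 161 149 148 147 146 147
 148 111  69  69 113]
[128 126 121 143 125 122 151 150 144 180 180 178 179 183 183 183 180 102
  99 115 119 122 129 138 139 138 142 140 140 147 143  86 130 129 131 129
 131 132]
```

{"fn": "send_rows", "kwargs": {"plan": [[-2.4,-1.4,0,0],[0,0,0,0],[0,0,10,0],[0,0,10,0],[0,0,0,0],[0,0,0,0],[0,0,0,0]]}}

```text
t: 47.52
position: [0.6029, 0.2544, 0.1107]
tool_rot: [0.0, 0.027, 1.0, 0.0]
ft_force: [0.8, 0.3, -1.7]
grip_width: 0.0362
grip_force: 51.4
```

```bash
python3 go.py 603 254.2 97
python3 - <<'E'
from h import *
s=snapshot('top'); im=s['pixels']; a=cv2.resize(im[150:200,240:292],None,fx=6,fy=6,interpolation=cv2.INTER_CUBIC)
s=snapshot('scene'); im=s['pixels']; b=cv2.resize(im[135:225,335:425],None,fx=5,fy=5,interpolation=cv2.INTER_CUBIC)
o=np.zeros((450,770,3),np.uint8); o[:300,:312]=a; o[:,315:765]=b; cv2.imwrite('pics/t7.png',o)
E
```

```text
t 47.52 pos [602.9 254.4 110.7] yang 86.87 tilt [-0.001  0.    -1.   ] F [ 0.76  0.29 -1.68] w 0.0362 gf 51.4 q7 1.14
[603.  254.2  97. ] shift [-0.1 -0.2 13.7] rows 1 each [-0.1 -0.2 13.7]
```

View pics/t7.png

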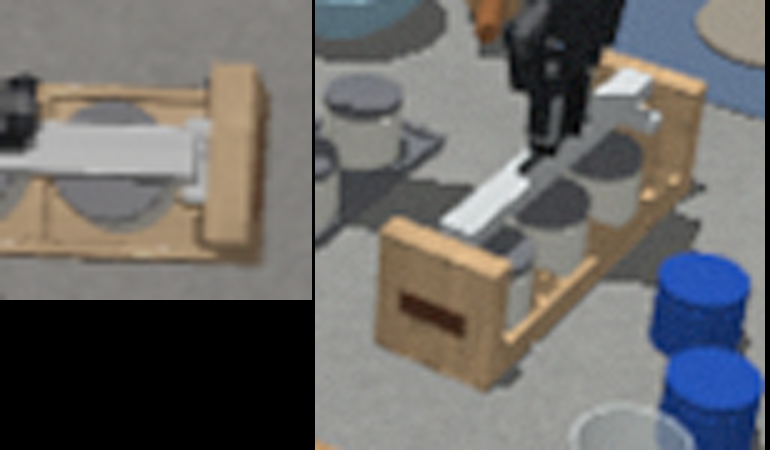

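The top view shows the bar's right end about 2.8 px short of the right cheek (192 against 209). The scene view shows the left end clear of its cheek, so I nudge 1 mm to the right and lower gently.

{"fn": "send_rows", "kwargs": {"plan": [[0,-1,0,0],[0,0,6,0],[0,0,4,0],[0,0,0,0],[0,0,0,0]]}}

```text
t: 48.25
position: [0.6027, 0.2533, 0.1003]
tool_rot: [0.0, 0.027, 1.0, 0.0]
ft_force: [-0.6, -0.1, -3.2]
grip_width: 0.0362
grip_force: 51.4
```

{"fn": "send_rows", "kwargs": {"plan": [[0,0,2,0],[0,0,2,0],[0,0,0,0],[0,0,0,0],[0,0,0,0]]}}

```text
t: 48.88
position: [0.6028, 0.2533, 0.0965]
tool_rot: [0.0, 0.027, 1.0, 0.0]
ft_force: [-0.4, -0.3, -1.0]
grip_width: 0.036
grip_force: 51.7
```

```bash
python3 go.py 603 254.2 97
```

```text
t 48.88 pos [602.8 253.3  96.5] yang 86.86 tilt [-0.  0. -1.] F [-0.44 -0.33 -1.03] w 0.036 gf 51.7 q7 1.14
[603.  254.2  97. ] shift [-0.2  0.9 -0.5] rows 1 each [-0.2  0.9 -0.5]
```

{"fn": "send_rows", "kwargs": {"plan": [[0,0,1.5,0],[0,0,0,0],[0,0,0,0]]}}

```text
t: 49.25
position: [0.6028, 0.2533, 0.0964]
tool_rot: [0.0, 0.027, 1.0, 0.0]
ft_force: [-3.1, -1.0, 6.4]
grip_width: 0.0363
grip_force: 53.1
```

```bash
python3 go.py
python3 - <<'E'
from h import *
s=snapshot('top'); im=s['pixels']; a=cv2.resize(im[150:200,240:292],None,fx=6,fy=6,interpolation=cv2.INTER_CUBIC)
s=snapshot('scene'); im=s['pixels']; b=cv2.resize(im[135:225,335:425],None,fx=5,fy=5,interpolation=cv2.INTER_CUBIC)
o=np.zeros((450,770,3),np.uint8); o[:300,:312]=a; o[:,315:765]=b; cv2.imwrite('pics/t8.png',o)
E
```

```text
t 49.25 pos [602.8 253.3  96.4] yang 86.86 tilt [-0.     0.001 -1.   ] F [-3.05 -1.03  6.39] w 0.0363 gf 53.1 q7 1.14
```

View pics/t8.png

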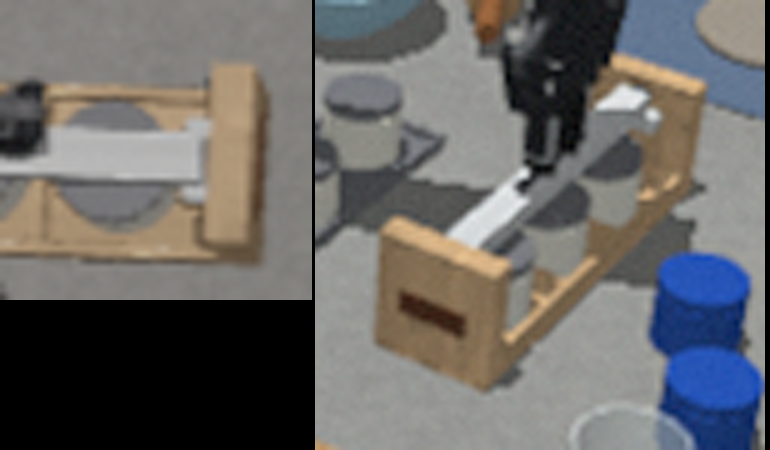

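The bar rests on both ledges, 6.4 N up at TCP 96.4 mm. It is centred on the ledge laterally and clear of both cheeks, so I release it.

{"fn": "send_rows", "kwargs": {"plan": [[0,0.8,-1,0],[0,0,0,0]]}}

```text
t: 49.6
position: [0.603, 0.2537, 0.0964]
tool_rot: [0.0, 0.028, 1.0, -0.0]
ft_force: [-2.6, -1.1, 5.2]
grip_width: 0.0358
grip_force: 52.7
```

{"fn": "send_rows", "kwargs": {"plan": [[0,0,0,0],[0,0,0,0],[0,0,0,0],[0,0,0,0],[0,0,-15,0],[0,0,-40,0],[0,0,-50,0],[0,0,-50,0],[0,0,0,0]], "grip": 0}}

```text
t: 50.72
position: [0.6055, 0.2549, 0.2576]
tool_rot: [0.005, 0.028, 1.0, 0.003]
ft_force: [0.4, 0.5, -0.7]
grip_width: 0.0854
grip_force: 0.0
```

{"fn": "send_rows", "kwargs": {"plan": [[0,-50,0,0],[0,-60,0,0],[0,-60,0,0],[0,-60,0,0],[0,-60,0,0],[0,0,0,0],[0,0,0,0],[0,0,0,0]]}}

```text
t: 51.72
position: [0.5868, -0.0333, 0.2506]
tool_rot: [-0.0, 0.026, 1.0, 0.0]
ft_force: [0.1, -0.6, -0.4]
grip_width: 0.0859
grip_force: 0.0
```

```bash
python3 go.py
python3 - <<'E'
from h import *
s=snapshot('top'); im=s['pixels']; a=cv2.resize(im[145:265,172:292],None,fx=3,fy=3,interpolation=cv2.INTER_CUBIC)
P=cloud(s);z=P[...,2];m=(z>.05)&(z<.07)&(P[...,0]>.34)&(P[...,0]<.48)&(P[...,1]>.09)&(P[...,1]<.38)
print(m.sum(),P[m].min(0),P[m].max(0))
m=(z>.1)&(abs(P[...,0]-.602)<.04)&(abs(P[...,1]-.256)<.06); k,l,st,c=cv2.connectedComponentsWithStats(m.astype(np.uint8))
for i in range(1,k): print('tab',st[i,4],P[l==i].mean(0).round(4))
s=snapshot('scene'); im=s['pixels']; b=cv2.resize(im[135:225,335:415],None,fx=5,fy=5,interpolation=cv2.INTER_CUBIC)
o=np.zeros((450,770,3),np.uint8); o[:360,:360]=a; o[:,365:765]=b; cv2.imwrite('pics/t9.png',o)
E
```

```text
t 51.73 pos [586.8 -33.3 250.6] yang 87.05 tilt [ 0.001  0.001 -1.   ] F [ 0.11 -0.57 -0.36] w 0.0859 gf 0.0 q7 1.59
997 [0.38589146 0.1183441  0.05005376] [0.45600757 0.33468178 0.0679272 ]
tab 31 [0.6016 0.2814 0.122 ]
tab 32 [0.599  0.2269 0.1208]
```

View pics/t9.png

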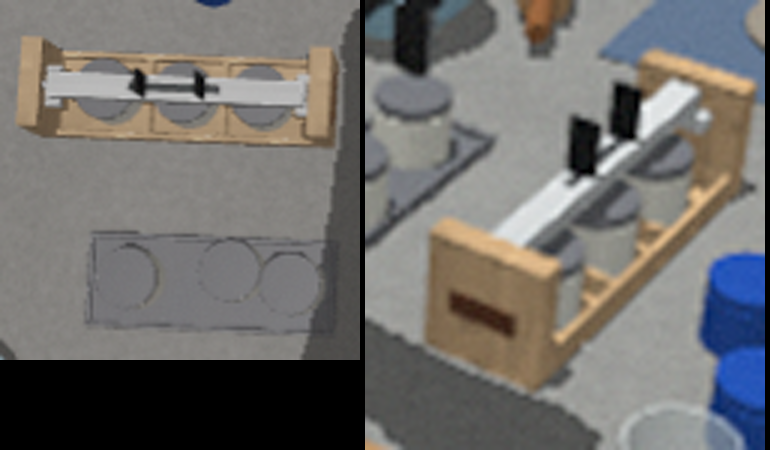

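Both tabs have sprung out and the bar lies level between the cheeks. I check the tab spread and bar ends with numbers before handing in.

Run:
```python
from h import *
s=snapshot('top'); im=s['pixels']; P=cloud(s); z=P[...,2]
dark=(im.mean(2)<75); M=np.zeros((400,640),np.uint8); M[160:190,205:250]=((z>.1)|0)[160:190,205:250]
k,l,st,c=cv2.connectedComponentsWithStats(M)
w=[]
for i in range(1,k):
  if st[i,4]>10: p=plane(s,[c[i]],.127)[0]*1000; w.append(p[:2]); print('tab127',st[i].tolist(),p.round(1))
w=np.array(w); print('dist',np.linalg.norm(w[0]-w[1]),'mean',w.mean(0))
hsv=cv2.cvtColor(im,cv2.COLOR_BGR2HSV); B=(hsv[...,2]>170)&(hsv[...,1]<30)&(abs(P[...,0]-.602)<.05)&(abs(P[...,1]-.256)<.135)&(z>.076)&(z<.1)
q=P[B]
for lo,hi in((.13,.19),(.2,.3),(.31,.38)):
  t=q[(q[:,1]>lo)&(q[:,1]<hi)]; print(len(t),np.median(t,axis=0).round(4))
v,u=np.nonzero(B); W=plane(s,np.c_[u,v],.084)[:,:2]*1000
print(cv2.minAreaRect(W.astype(np.float32)))
```

```text
tab127 [216, 168, 5, 9, 33] [600.5 280.  127. ]
tab127 [236, 169, 4, 9, 30] [598.  226.1 127. ]
dist 53.951985547365354 mean [599.27182241 253.07915155]
153 [0.5963 0.1589 0.0881]
112 [0.5964 0.2439 0.0881]
176 [0.606  0.3471 0.0882]
((602.3286743164062, 256.7956237792969), (248.26564025878906, 22.541290283203125), 86.78113555908203)
```

Run:
```python
from h import *
s=snapshot('scene'); im=s['pixels']; P=cloud(s); z=P[...,2]
C=np.array([.602,.256]); a=np.radians(86.9); ax=np.array([np.cos(a),np.sin(a)]); lat=np.array([ax[1],-ax[0]])
al=(P[...,:2]-C)@ax*1e3; la=(P[...,:2]-C)@lat*1e3
m=(z>.09)&(z<.135)&(abs(la)<20)&(abs(al)<60)&(im.mean(2)<60)
k,l,st,c=cv2.connectedComponentsWithStats(m.astype(np.uint8))
for i in range(1,k):
  if st[i,4]>8: g=l==i; print('tab',st[i].tolist(),'along',np.median(al[g]).round(1),al[g].std().round(1),'lat',la[g].mean().round(1),'ztop',z[g].max().round(3))
# bar end and cheeks along axis at bar top
b=(im.mean(2)>165)&(z>.075)&(z<.095)&(abs(la)<16)&(abs(al)<140); print('bar along',np.percentile(al[b],[0,1,99,100]).round(1),'z',[np.median(z[b&(al*e>60)]).round(4) for e in(-1,1)])
t=snapshot('top')['pixels']; r=lambda x,f:cv2.resize(x,None,fx=f,fy=f,interpolation=cv2.INTER_CUBIC)
A=r(im[145:175,385:425],10); B=r(t[160:195,178:208],10)
o=np.zeros((600,800,3),np.uint8); o[:300,:400]=A; o[:350,410:710]=B; o[310:590,:400]=r(im[150:178,360:400],10); o[355:595,410:790]=r(t[160:184,264:302],10); cv2.imwrite('pics/t10.png',o)
```

```text
tab [384, 152, 6, 11, 51] along 22.1 2.3 lat 2.8 ztop 0.13
tab [376, 159, 6, 11, 55] along -33.5 1.8 lat 2.3 ztop 0.129
bar along [-139.8 -139.5  138.6  139.5] z [np.float64(0.0859), np.float64(0.0852)]
```

View pics/t10.png

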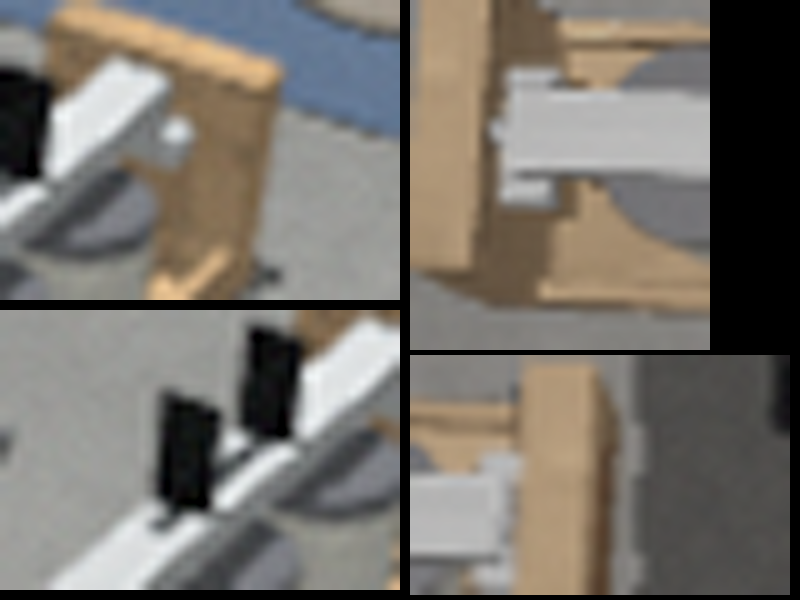

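Run:
```python
from h import *
C=np.array([.602,.256]); a=np.radians(86.9); ax=np.array([np.cos(a),np.sin(a)]); lat=np.array([ax[1],-ax[0]])
for n in('top','scene'):
  s=snapshot(n); P=cloud(s); z=P[...,2]; g=s['pixels'].mean(2)
  al=(P[...,:2]-C)@ax*1e3; la=(P[...,:2]-C)@lat*1e3
  f=lambda m:(int(m.sum()),np.percentile(z[m],[25,50,75]).round(4))
  for e in(-1,1):
    print(n,e,'cheek',f((al*e>133)&(al*e<150)&(abs(la)<40)&(z>.07)),'ledge',f((al*e>117)&(al*e<129)&(abs(la)>14)&(abs(la)<19)&(z>.05)&(g>140)&(z<.085)),'bar',f((al*e>50)&(al*e<110)&(abs(la)<9)&(z>.07)&(g>165)),'barlat',np.median(la[(al*e>50)&(al*e<115)&(abs(la)<20)&(z>.078)&(g>165)]).round(1))
  for y in(-76,0,76): print(' tin',f((abs(al-y)<28)&(abs(la)>15)&(abs(la)<28)&(z>.045)&(z<.07)))
```

```text
top -1 cheek (177, array([0.0903, 0.0928, 0.095 ])) ledge (9, array([0.0685, 0.0697, 0.0712])) bar (135, array([0.0856, 0.0879, 0.0903])) barlat -0.3
top 1 cheek (153, array([0.0904, 0.0924, 0.0949])) ledge (13, array([0.068 , 0.0695, 0.0711])) bar (128, array([0.0854, 0.0874, 0.0896])) barlat -0.0
 tin (122, array([0.0557, 0.0584, 0.0601]))
 tin (98, array([0.0562, 0.0581, 0.0606]))
 tin (113, array([0.0567, 0.0588, 0.0607]))Traceback (most recent call last):
  File "<stdin>", line 8, in <module>
  File "<stdin>", line 6, in <lambda>
    return _quantile_unchecked(
        a, q, axis, out, overwrite_input, method, keepdims, weights)
    return _ureduce(a,
                    func=_quantile_ureduce_func,
    ...<5 lines>...
                    overwrite_input=overwrite_input,
                    method=method)
    r = func(a, **kwargs)
    result = _quantile(arr,
                       quantiles=q,
    ...<2 lines>...
                       out=out,
                       weights=wgt)
    slices_having_nans = np.isnan(arr[-1, ...])
                                  ~~~^^^^^^^^^
IndexError: index -1 is out of bounds for axis 0 with size 0
```

Both pins are in, but the bar sits about 3 mm above its ledges, probably dragged up by the opening fingers. I press it down gently with shut fingers between the tabs.

```bash
python3 go.py 602.3 255.5 200 602.3 255.5 96
```

```text
t 52.08 pos [586.8 -35.1 250.8] yang 86.9 tilt [ 0.  0. -1.] F [0.54 0.55 0.  ] w 0.0852 gf 0.0 q7 1.59
[602.3 255.5 200. ] shift [  0.3 291.   50.8] rows 5 each [ 0.1 58.2 10.2]
[602.3 255.5  96. ] shift [ -0.  -0. 104.] rows 2 each [-0. -0. 52.]
```

{"fn": "send_rows", "kwargs": {"plan": [[0,58.2,10.2,0],[0,58.2,10.2,0],[0,58.2,10.2,0],[0,58.2,10.2,0],[0,58.2,10.2,0],[0,0,0,0],[0,0,0,0],[0,0,0,0],[0,0,0,0]], "grip": 1}}

```text
t: 53.2
position: [0.6032, 0.2534, 0.2004]
tool_rot: [0.0, 0.029, 1.0, 0.0]
ft_force: [-1.5, 0.6, -1.1]
grip_width: 0.0001
grip_force: 0.0
```

{"fn": "send_rows", "kwargs": {"plan": [[0,0,40,0],[0,0,40,0],[0,0,16,0],[0,0,0,0],[0,0,0,0]]}}

```text
t: 53.82
position: [0.604, 0.2553, 0.1057]
tool_rot: [0.001, 0.028, 1.0, 0.001]
ft_force: [0.4, -0.2, 0.7]
grip_width: 0.0003
grip_force: 0.0
```

```bash
python3 go.py 602.3 255.5 96
```

```text
t 53.83 pos [604.  255.3 105.7] yang 86.84 tilt [-0.003  0.002 -1.   ] F [ 0.38 -0.17  0.7 ] w 0.0003 gf 0.0 q7 1.14
[602.3 255.5  96. ] shift [1.8 0.  9.7] rows 1 each [1.8 0.  9.7]
```

{"fn": "send_rows", "kwargs": {"plan": [[0,0,5,0],[0,0,4,0],[0,0,0,0],[0,0,0,0]]}}

```text
t: 54.32
position: [0.6028, 0.2551, 0.0949]
tool_rot: [0.0, 0.027, 1.0, 0.0]
ft_force: [0.4, -0.3, 0.0]
grip_width: -0.0001
grip_force: 0.0
```

{"fn": "send_rows", "kwargs": {"plan": [[0,0,3,0],[0,0,0,0],[0,0,0,0]]}}

```text
t: 54.7
position: [0.6027, 0.2551, 0.0918]
tool_rot: [-0.0, 0.027, 1.0, 0.0]
ft_force: [-0.3, -0.4, -0.4]
grip_width: -0.0001
grip_force: 0.0
```

{"fn": "send_rows", "kwargs": {"plan": [[0,0,2,0],[0,0,0,0]]}}

```text
t: 54.95
position: [0.6026, 0.255, 0.0896]
tool_rot: [-0.0, 0.027, 1.0, -0.0]
ft_force: [-0.4, -0.2, -0.8]
grip_width: 0.0
grip_force: 0.0
```

{"fn": "send_rows", "kwargs": {"plan": [[0,0,1.5,0],[0,0,0,0]]}}

```text
t: 55.2
position: [0.6027, 0.255, 0.0882]
tool_rot: [-0.0, 0.027, 1.0, -0.0]
ft_force: [0.2, -1.2, -0.3]
grip_width: 0.0003
grip_force: 0.0
```

{"fn": "send_rows", "kwargs": {"plan": [[0,0,1.5,0],[0,0,0,0]]}}

```text
t: 55.45
position: [0.6029, 0.2552, 0.0871]
tool_rot: [0.0, 0.027, 1.0, 0.0]
ft_force: [-0.4, 0.7, 1.1]
grip_width: -0.0001
grip_force: 0.7
```

{"fn": "send_rows", "kwargs": {"plan": [[0,0,1,0],[0,0,0,0]]}}

```text
t: 55.7
position: [0.603, 0.2551, 0.0861]
tool_rot: [0.0, 0.027, 1.0, 0.0]
ft_force: [0.6, 0.3, 3.1]
grip_width: 0.0004
grip_force: 1.5
```

{"fn": "send_rows", "kwargs": {"plan": [[0,0,1,0],[0,0,0,0]]}}

```text
t: 55.95
position: [0.603, 0.2551, 0.0849]
tool_rot: [0.0, 0.027, 1.0, 0.0]
ft_force: [-0.5, -1.5, 2.9]
grip_width: -0.0001
grip_force: 1.4
```

{"fn": "send_rows", "kwargs": {"plan": [[0,0,1,0],[0,0,0,0]]}}

```text
t: 56.2
position: [0.603, 0.2551, 0.0841]
tool_rot: [0.0, 0.027, 1.0, 0.0]
ft_force: [0.6, -0.3, 6.0]
grip_width: -0.0003
grip_force: 2.3
```

The bar moved down about 3 mm and stopped at 84 mm with 6 N rising, so it is on the ledges. I withdraw and make a final numeric check.

{"fn": "send_rows", "kwargs": {"plan": [[0,0,-20,0],[0,0,-50,0],[0,0,-60,0],[0,0,-40,0],[0,-60,0,0],[0,-60,0,0],[0,-60,0,0],[0,-60,0,0],[0,-60,0,0],[0,0,0,0]]}}

```text
t: 57.45
position: [0.5852, -0.0517, 0.255]
tool_rot: [0.0, 0.033, 0.999, -0.001]
ft_force: [-0.6, 1.2, 0.3]
grip_width: -0.0006
grip_force: 0.0
```

{"fn": "send_rows", "kwargs": {"plan": [[0,0,0,0],[0,0,0,0],[0,0,0,0]]}}

```text
t: 57.82
position: [0.5864, -0.0428, 0.2538]
tool_rot: [-0.0, 0.026, 1.0, 0.0]
ft_force: [0.2, -0.9, -0.7]
grip_width: -0.0004
grip_force: 0.0
```

Run:
```python
from h import *
C=np.array([.602,.256]); a=np.radians(86.9); ax=np.array([np.cos(a),np.sin(a)]); lat=np.array([ax[1],-ax[0]])
for n in('top','scene'):
  s=snapshot(n); P=cloud(s); z=P[...,2]; g=s['pixels'].mean(2)
  al=(P[...,:2]-C)@ax*1e3; la=(P[...,:2]-C)@lat*1e3
  f=lambda m:(int(m.sum()),np.median(z[m]).round(4))
  for e in(-1,1): print(n,e,'bar',f((al*e>50)&(al*e<110)&(abs(la)<9)&(z>.07)&(g>165)))
  m=(z>.1)&(z<.135)&(abs(la)<20)&(abs(al)<60)
  k,l,st,c=cv2.connectedComponentsWithStats(m.astype(np.uint8))
  for i in range(1,k):
    if st[i,4]>8: print(' tab',st[i,4],np.median(al[l==i]).round(1),plane(s,[c[i]],.127)[0].round(4)[:2])
  m=(z>.05)&(z<.066)&(P[...,0]>.34)&(P[...,0]<.48)&(P[...,1]>.09)&(P[...,1]<.38); q=P[m]; print(' tray',m.sum(),q.min(0).round(3),q.max(0).round(3))
```

```text
top -1 bar (133, np.float64(0.0846))
top 1 bar (128, np.float64(0.0846))
 tab 29 25.1 [0.6013 0.2796]
 tab 31 -30.0 [0.5975 0.226 ]
 tray 998 [0.386 0.118 0.05 ] [0.456 0.336 0.066]
scene -1 bar (54, np.float64(0.0818))
scene 1 bar (37, np.float64(0.0818))
 tab 44 22.0 [0.6133 0.2577]
 tab 42 -32.7 [0.6123 0.2016]
 tray 372 [0.388 0.114 0.05 ] [0.46  0.336 0.058]
```

```bash
python3 -c "
from h import *
print(sign_off())"
```

```text
the job is handed in; nothing more can be done
None
```

I handed the job in at about 58 s of the 208 s allowed: three full tins are in the carrier pockets, three empties are in the tray, and the keeper bar rests level on its ledges with its tabs sprung out to about the seated spread. The sign-off returned no verdict, so success is not confirmed.

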